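Rock a jammed charm die out of its holder

TASK

Unlock the charm die by cranking the hand wheel anticlockwise (seen from above) one full turn until it reaches its stop. The die stays jammed between the spring cheeks of its holder: work it out by rocking it clearly to the left (towards the wheel), then to the right, and so on, easing it up a little at a time, because a straight pull lifts the loose holder off its dowels, which must not happen. Finish still holding the die in the gripper, upright and still, just clear above the holder, and leave the tub, tape dispenser and glue bottle where they are.

Things in the scene. Friction and masses are not known exactly. Their poses are not given: they have to be found in the camera images.
- base: Grey fixture plate, 130 x 300 x 10 mm (x, y, z), screwed to the bench. Origin: centre of its underside. Its x points away from the robot (turned up to 20 degrees either way), y to the left. It carries the die holder at y = -70 mm and the wheel's axis at y = +80 mm (both x = 0). A grey lock box, 44 mm wide in x, top 46 mm above the bench, runs under the wheel from y = -28 to +110 mm.
- holder (a joint): How far the steel holder has risen off its dowels, m: 0 = down on the base, where it must stay (under 4 mm). It is only held down by its own weight (1.8 kg, about 18 N); it cannot shift sideways.
- holder_top (a point): Centre of the steel holder, 72 (x) x 68 (y) mm in the base's axes, at the level of its top edges, 36 mm above the bench. Side walls at +-26 to 36 mm in x. Ends open in y but for low stops 3 mm from the die's foot (tops 30 mm above the bench). Its floor is a 12 mm wide rib under the die's middle, so the die can lean 0.15 rad left or right (about the base's x axis, its top moving in y).
- cheeks (a point): Midpoint between two brass spring cheeks in the holder (28 mm long in y, 24 to 34 mm above the bench), the point about which the die rocks. They squeeze the foot front and back, about 20 N each; a straight pull on the die lifts the holder first. While the die swings to and fro by 0.1 rad or more, rising 1 to 1.5 mm per swing hardly drags the holder. It is free after rising 12 mm.
- die: Charm die, 0.35 kg: dark steel foot 24 (x) x 52 (y) x 12 (z) mm, an aluminium bar handle 20 (x) x 30 (y) mm upright on its centre, 80 mm high in all. Origin: centre of the underside, 22 mm above the bench when seated; z up, y along the base's y. Best gripped from above across the 30 mm (y). A lock tongue reaches 8 mm over the foot's left ledge; it draws back 2.6 mm per radian of the wheel.
- die_top (a point): Centre of the top of the die's handle, 80 mm above its origin.
- wheel (a joint): Angle of the horizontal aluminium hand wheel (108 mm across, top 58 mm above the bench), rad; grows anticlockwise seen from above. Starts between 0 and 0.5 (locked); stop at 6.9. Turns easily (0.06 N m) and stays where left.
- hub (a point): Centre of the wheel, on its vertical axis, 58 mm above the bench.
- crank_top (a point): Centre of the top of the black upright crank handle on the wheel: a cylinder 20 mm across and 42 mm high (58 to 100 mm above the bench), that spins freely about its own axis; its axis is 40 mm from the wheel's axis. At wheel angle 0 it lies on the base's -x side of the hub.
- tub: Bystander: open white plastic tub, 100 x 140 x 45 mm, origin at the centre of its underside. Leave it alone.
- dispenser: Bystander: blue tape dispenser, 50 x 85 x 74 mm, origin at the centre of its underside. Leave it alone.
- glue: Bystander: white bottle with a red cap, 40 mm across, 85 mm high, origin at the centre of its underside. Leave it alone.
Not all that is in view belongs to the job. Several things have the shape of the die; the one meant has the colours described above.

How it is judged:
By the outcome, as a careful person would: the job done as asked, in the order asked, and still so for the second after the job is handed in, while the arm keeps its last pose, push and grip.
It also fails if it takes over 67 s, if anything falls off the work surface, if the arm or the gripper's body presses on something with over 40 N, if the wrist force passes 120 N, or if a joint passes its speed limit or range.

ROBOT

A 6-joint arm with a two-finger parallel gripper is mounted at the origin on the work surface. World frame = base frame: x ahead of the robot, y to its left, z up, the work surface at z = 0. Lengths are in mm, angles in rad, forces in N, time in s.
With the tool pointing down it reaches from about 350 to 950 mm from the base axis. Payload 17.4 kg.
Tool frame: the origin (TCP) lies at the centre of the arm's flange, where the gripper is bolted on; the fingertips stand 186 mm ahead of it and the grasp point (between the pads) lies r.pinch_z ahead of it (r.pinch_z is the distance from the TCP to the grasp point, in mm); y points along the fingers, z is the direction in which the jaws open and shut, and the axes are right-handed (so a half turn about y gives the same grasp; the last joint's range is limited). The gripper opens to 93 mm and grips with 3 to 60 N. Pads are 15 mm wide; open, the fingers measure 128 mm over their backs; the gripper's body (75 mm by 188 mm) begins 65 mm behind the grasp point.
Start: joints at [1.309, 0.116, 1.442, -0, 1.584, -0.038], TCP at [149.815, 658.171, 404.746] pointing down, gripper open.
Joint ranges: [-2.83, 2.83], [-0.83, 2.19], [0.07, 2.5], [-1.14, 4.28], [0.01, 3], [-2.97, 2.97]. Speed limits (rad/s): [1.89, 1.89, 2.22, 3.14, 3.14, 3.14].

INTERFACE

Orientations are given as a unit quaternion [x, y, z, w].
In Python, from workcell import r gives the robot as it stands. The module is installed in compiled form; this text tells all that it offers.
- The arm moves only by the tool arm_command, never from a script. Its argument "increments" is a list of rows, each a list of 5 numbers: the shift along the tool's x, y, z in m, then the turn about the tool's y in degrees, then the gripper command: -1 is shut, 1 is fully open, values between are in proportion. In form: [[x, y, z, turn, jaw], ...]. A call has exactly 5 rows; each row is the pose to reach, as a shift and turn from the pose commanded when the call began, along the tool's axes at that moment; what a row does not reach only later rows make up. A row lasts 1/12 s, in which the tool goes at most 41.7 mm and 7.16 degrees, less where a joint would pass 70% of its speed; a pose out of reach is approached as far as the arm can. A call with a gripper value outside its range is refused whole. The fingers move at their own pace and stop on an object; the grip force is fixed at half the most. Time passes only in rows, so rows that repeat a pose let the fingers close, or fill a call up. It gives the time, the measured TCP pose, the force and the opening at its end, in the units of the state.
- r.read_state(): the state, without advancing time (a new reading comes with each control period).
- r.capture(name): name is "side" or "top" or "wrist"; returns the picture (384x512x3 uint8, blue, green, red); there is no depth.
- r.get_calibration(name): a dict with "fx", "fy", "cx", "cy" (pixels), "R" (3x3) and "t" (3): a world point X has camera coordinates R X + t; the wrist camera has in their place "hand_eye" (4x4, takes a point from camera to tool coordinates, whose origin is the TCP and whose axes are the tool frame's). Camera axes: x right, y down, z forward; pixel columns grow to the right and rows downward; lengths in mm; the calibration is good to about 2 mm. A picture is of the moment at which its call begins: read the wrist's pose just before it. get_calibration takes no time and is no camera call.
- r.hand_in(): hands the job in, once; it reports no verdict.
The state is a dict: "time": time; "joint_pos": joint angles; "dq": joint speeds; "joint_efforts": joint torques, N m; "position": TCP position; "tool_rot": TCP orientation; "force": force on the tool from outside, world axes, zero at the start; "torque": the same for the moment, N m; "opening": opening from 0.0 (shut) to 1.0 (fully open).
Only numpy, scipy, OpenCV 4.12 (cv2) and the standard library are available. Lean on these libraries where they do the work, as an engineer would, in place of code of your own. Each camera call takes 0.05 s, during which the arm holds its last target.

## Working session

There is one attempt and no reset: what is moved stays moved. The work goes in short steps, Python scripts to look and compute and a tool call to move; the robot and the scene stay as the last step left them, time stands still between calls to the robot, and variables do not carry over. Pictures are saved under pics/ and viewed, and the job is handed in when it is done.

Besides the shell and the picture viewer there is one more tool, called after ">>>" in YAML: its name, and indented under it one key for each argument. arm_command: Moves the arm, as the interface text tells. Its arguments: {"type":"object","properties":{"increments":{"type":"array"}},"required":["increments"]}

```bash
mkdir -p pics; python3 - <<'E'
from workcell import r
import cv2
s=r.read_state(); print(s, r.pinch_z)
for n in ["side","top"]:
    im=r.capture(n); cv2.imwrite(f"pics/{n}0.png",im)
    print(n,r.get_calibration(n))
print(r.get_calibration("wrist"))
E
```

```text
{'time': 0.0, 'joint_pos': array([ 1.30920494e+00,  1.16474652e-01,  1.44224031e+00,  1.39677073e-05,
        1.58400712e+00, -3.77954026e-02]), 'dq': array([-6.74976918e-04, -3.93748135e-06, -6.87117065e-05, -1.01551801e-03,
       -7.46010293e-04,  1.25754232e-03]), 'joint_efforts': array([ 7.46677179e-04, -7.21261454e+01, -6.22603440e+01,  7.80110294e-02,
        2.39183754e-02, -7.58865986e-05]), 'position': array([149.81143644, 658.176697  , 404.02820325]), 'tool_rot': array([ 0.70307851, -0.07902317,  0.0788943 , -0.70229028]), 'force': array([-0.59010087, -0.05504113,  0.03131749]), 'torque': array([-0.01056586,  0.02470007,  0.00848649]), 'opening': 0.9986184486403505} 167.3
side {'fx': 353.1573725696161, 'fy': 353.1573725696161, 'cx': 254.9928774757165, 'cy': 191.82094836040054, 'R': array([[ 0.96173725, -0.27322477, -0.02024082],
       [-0.21491791, -0.70655181, -0.67423649],
       [ 0.16991692,  0.65278846, -0.73823809]]), 't': array([-576.7944021 ,  189.98664171,  630.23575172])}
top {'fx': 463.98152371032654, 'fy': 463.98152371032654, 'cx': 257.9519635418079, 'cy': 193.18614212600787, 'R': array([[-0.07124912, -0.99745543,  0.00249438],
       [-0.97660007,  0.06925023, -0.20360922],
       [ 0.20291839, -0.01694299, -0.97904906]]), 't': array([ 27.65961324, 609.53579097, 863.48759076])}
{'fx': 287.4102443941406, 'fy': 287.4102443941406, 'cx': 255.56877957808632, 'cy': 194.37844717440444, 'hand_eye': array([[-4.20150179e-04,  9.70359045e-01,  2.41667432e-01,
        -6.77528397e+01],
       [ 4.69812853e-04, -2.41667235e-01,  9.70359071e-01,
         1.88035961e+01],
       [ 9.99999801e-01,  5.21235003e-04, -3.54350619e-04,
         6.74926667e-01],
       [ 0.00000000e+00,  0.00000000e+00,  0.00000000e+00,
         1.00000000e+00]])}
```

View pics/side0.png

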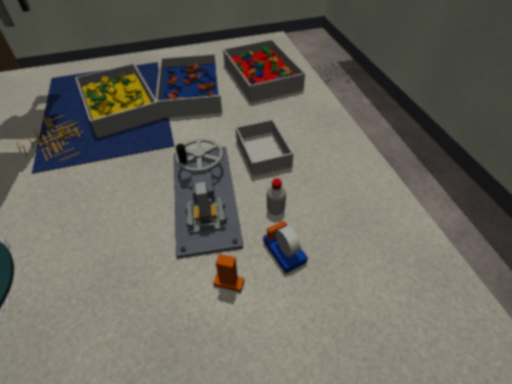

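View pics/top0.png

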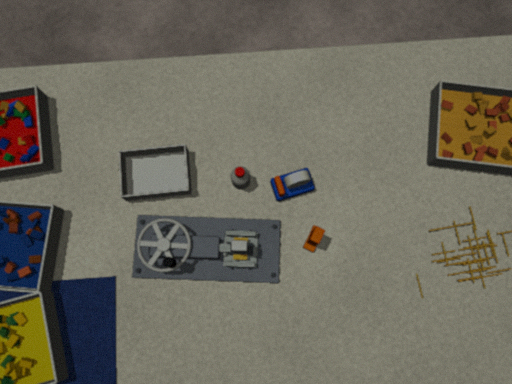

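The top view shows the base plate with its wheel near (165,246), the crank near (170,262) and the seated die near (240,247). There are two die-shaped things. The grey one in the holder at (240,247) has an aluminium handle and dark foot, so it fits. The orange one at (314,239) doesn't. I'll confirm in an enlarged crop.

```bash
python3 - <<'E'
import cv2,numpy as np
im=cv2.imread("pics/top0.png")[205:295,125:335]
im=cv2.resize(im,None,fx=3.8,fy=3.8,interpolation=cv2.INTER_CUBIC)
im=np.clip(im.astype(float)*1.5,0,255).astype(np.uint8)
cv2.imwrite("pics/top0c.png",im)
im=cv2.imread("pics/side0.png")[125:300,165:315]
im=cv2.resize(im,None,fx=3.4,fy=3.4,interpolation=cv2.INTER_CUBIC)
im=np.clip(im.astype(float)*1.5,0,255).astype(np.uint8)
cv2.imwrite("pics/side0c.png",im)
E
```

```text
(no output)
```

View pics/top0c.png

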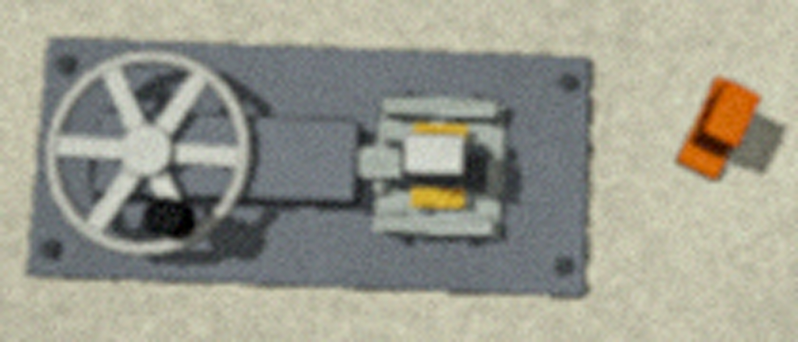

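View pics/side0c.png

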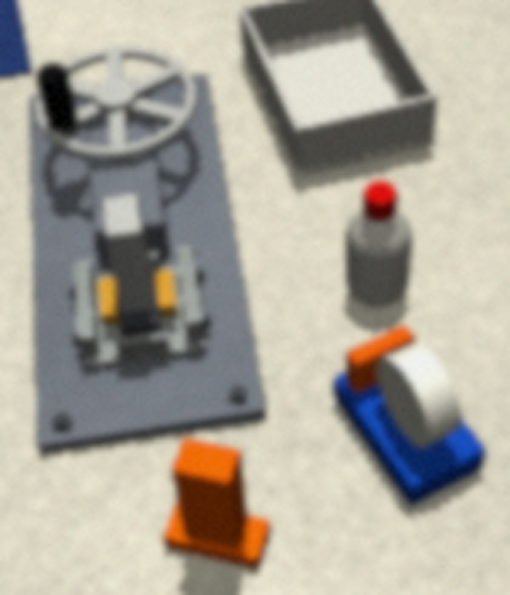

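```bash
cat > h.py <<'E'
import numpy as np, cv2
from scipy.optimize import least_squares
from scipy.spatial.transform import Rotation as R
from workcell import r
def proj(cal,X):
    c=np.atleast_2d(X)@cal["R"].T+cal["t"]
    return np.c_[c[:,0]/c[:,2]*cal["fx"]+cal["cx"],c[:,1]/c[:,2]*cal["fy"]+cal["cy"]]
def wristcal(s):
    c=dict(r.get_calibration("wrist")); H=c["hand_eye"]
    T=np.eye(4);T[:3,:3]=R.from_quat(s["tool_rot"]).as_matrix();T[:3,3]=s["position"]
    M=np.linalg.inv(T@H); c["R"]=M[:3,:3];c["t"]=M[:3,3]; return c
def ray(cal,px,z):
    d=np.array([(px[0]-cal["cx"])/cal["fx"],(px[1]-cal["cy"])/cal["fy"],1])
    o=-cal["R"].T@cal["t"]; d=cal["R"].T@d
    return o+d*(z-o[2])/d[2]
def bw(p,X):
    c,s=np.cos(p[2]),np.sin(p[2]); X=np.atleast_2d(X)
    return np.c_[p[0]+c*X[:,0]-s*X[:,1],p[1]+s*X[:,0]+c*X[:,1],X[:,2]]
E
python3 - <<'E'
from h import *
top=r.get_calibration("top"); side=r.get_calibration("side")
ct=lambda x,y:((x+.5)/3.8-.5+125,(y+.5)/3.8-.5+205)
cs=lambda x,y:((x+.5)/3.4-.5+165,(y+.5)/3.4-.5+125)
obsT=[((65,150,10),ct(50,38)),((65,-150,10),ct(592,58)),((-65,-150,10),ct(585,297)),((-65,150,10),ct(27,275)),((0,80,58),ct(148,150)),((0,-70,102),ct(435,155))]
obsS=[((-65,-150,10),cs(41,450)),((65,-150,10),cs(264,415)),((0,80,58),cs(116,92)),((0,-70,102),cs(122,213)),((65,150,10),cs(206,76))]
def f(p,o,c):
    return (proj(c,bw(p,[a for a,_ in o]))-np.array([b for _,b in o])).ravel()
for name,fn in [("top",lambda p:f(p,obsT,top)),("side",lambda p:f(p,obsS,side)),("both",lambda p:np.r_[f(p,obsT,top),f(p,obsS,side)])]:
    q=least_squares(fn,[500,50,0]); print(name,q.x,np.round(q.fun.reshape(-1,2),1).tolist())
p=q.x; hub=bw(p,[[0,80,58]])[0]; die=bw(p,[[0,-70,102]])[0]
print("hub",hub,"die",die)
for X in (ray(top,ct(165,212),100),ray(side,cs(53,72),100)):
    d=X-hub; print("crank",X,np.hypot(d[0],d[1]),"angle",np.arctan2(d[1],d[0])-p[2]-np.pi)
s=r.read_state(); print(R.from_quat(s["tool_rot"]).as_matrix().round(4))
E
```

```text
top [ 5.13006903e+02  9.63546644e+01 -1.10327015e-01] [[-0.5, -0.5], [0.3, -0.2], [0.2, 0.3], [-0.3, 0.2], [0.1, 0.2], [0.2, -0.2]]
side [ 5.11540642e+02  9.78315659e+01 -1.05763401e-01] [[-1.3, -0.6], [1.2, -0.9], [-0.1, 1.7], [-0.0, 0.7], [0.4, -0.8]]
both [ 5.12432815e+02  9.68257279e+01 -1.09557111e-01] [[-0.8, -0.2], [0.0, 0.1], [0.1, 0.6], [-0.5, 0.6], [-0.1, 0.6], [-0.0, 0.1], [-1.0, -0.3], [1.5, -0.5], [0.5, 1.8], [0.4, 1.0], [1.0, -0.6]]
hub [521.17986163 176.34609747  58.        ] die [504.77915001  27.24540445 102.        ]
crank [486.82667331 160.58140301 100.        ] 37.79771341255084 angle -5.743397332433988
crank [484.23805356 163.59476216 100.        ] 39.080605619832774 angle -5.8412595571367
[[ 9.751e-01 -3.000e-04  2.219e-01]
 [-2.219e-01 -1.000e-03  9.751e-01]
 [-0.000e+00 -1.000e+00 -1.000e-03]]
```

>>> arm_command:
  increments:
    - [0.029, 0, -0.027, 0, 1]
    - [0.058, 0, -0.055, 0, 1]
    - [0.087, 0, -0.082, 0, 1]
    - [0.116, 0, -0.109, 0, 1]
    - [0.145, 0, -0.137, 0, 1]

```text
time: 0.52
position: [261.3, 490.8, 404.3]
tool_rot: [0.703, -0.079, 0.079, -0.703]
force: [1.2, -0.4, 0.5]
opening: 0.998
```

>>> arm_command:
  increments:
    - [0.029, 0, -0.027, 0, 1]
    - [0.058, 0, -0.055, 0, 1]
    - [0.087, 0, -0.082, 0, 1]
    - [0.116, 0, -0.109, 0, 1]
    - [0.145, 0, -0.137, 0, 1]

```text
time: 0.93
position: [372.3, 324.9, 404.6]
tool_rot: [-0.703, 0.079, -0.079, 0.703]
force: [0.7, 0.2, -0.5]
opening: 0.998
```

>>> arm_command:
  increments:
    - [0.029, 0, -0.027, 0, 1]
    - [0.058, 0, -0.055, 0, 1]
    - [0.087, 0, -0.082, 0, 1]
    - [0.116, 0, -0.109, 0, 1]
    - [0.146, 0, -0.136, -6.5, 1]

```text
time: 1.35
position: [483.7, 160.8, 404.8]
tool_rot: [-0.706, 0.041, -0.041, 0.706]
force: [1.7, 1.0, -0.1]
opening: 1.0
```

```bash
python3 - <<'E'
from h import *
s=r.read_state(); im=r.capture("wrist"); cv2.imwrite("pics/w1.png",cv2.resize(im,None,fx=1.5,fy=1.5,interpolation=cv2.INTER_CUBIC))
np.savez("w1.npz",p=s["position"],q=s["tool_rot"])
print(s["time"],s["position"],R.from_quat(s["tool_rot"]).as_matrix().round(4).tolist(),s["dq"].round(3),s["joint_pos"].round(3))
E
```

```text
1.35 [483.72217302 160.78392584 404.75405081] [[0.9932, 0.0002, 0.1163], [-0.1163, 0.0, 0.9932], [0.0002, -1.0, 0.0001]] [-8.780e-01  2.880e-01 -2.320e-01  1.000e-03 -5.600e-02 -2.349e+00] [ 0.271 -0.249  1.789 -0.     1.602 -1.183]
```

View pics/w1.png

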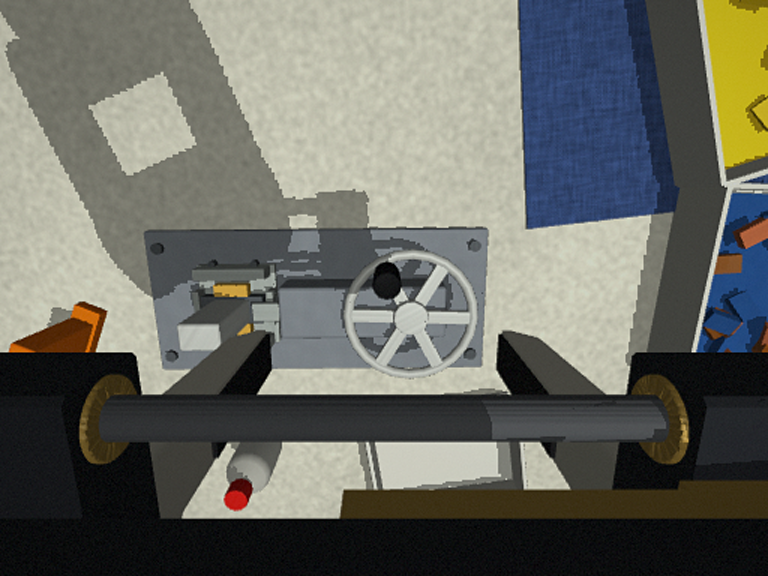

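The wrist view shows the plate corners at about (147,230), (487,228), (483,366) and (163,369) in the enlarged picture, the hub at (410,318), the crank top at (386,285) and the die top at (198,336). The arm was still settling, so I'll capture again and fit.

```bash
python3 - <<'E'
from h import *
s=r.read_state(); im=r.capture("wrist");s=r.read_state(); im=r.capture("wrist"); cv2.imwrite("pics/w2raw.png",im)
c=im[145:255,90:330]; cv2.imwrite("pics/w2.png",cv2.resize(c,None,fx=3.3,fy=3.3,interpolation=cv2.INTER_CUBIC))
np.savez("w2.npz",position=s["position"],tool_rot=s["tool_rot"])
print(s["time"],s["position"],R.from_quat(s["tool_rot"]).as_matrix().round(4).tolist(),s["dq"].round(3))
E
```

```text
1.45 [485.19419389 159.13440707 404.21946697] [[0.9938, -0.0004, 0.1108], [-0.1108, -0.0011, 0.9938], [-0.0003, -1.0, -0.0011]] [ 0.084 -0.019  0.017  0.026  0.012  0.292]
```

View pics/w2.png

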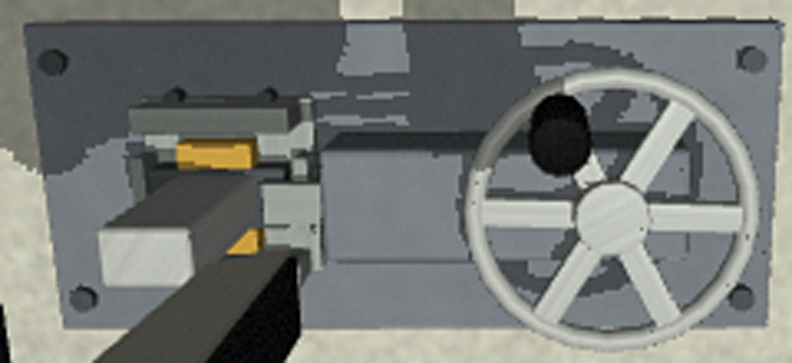

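```bash
python3 - <<'E'
from h import *
s=np.load("w2.npz"); w=wristcal(s)
cw=lambda x,y:((x+.5)/3.3-.5+90,(y+.5)/3.3-.5+145)
o=[((-65,-150,10),cw(25,24)),((-65,150,10),cw(782,23)),((65,150,10),cw(768,326)),((65,-150,10),cw(64,328)),((0,80,58),cw(613,218)),((-10,-85,102),cw(100,230)),((-10,-55,102),cw(190,228)),((10,-55,102),cw(193,287)),((10,-85,102),cw(108,287))]
f=lambda p:(proj(w,bw(p,[a for a,_ in o]))-np.array([b for _,b in o])).ravel()
q=least_squares(f,[512,97,-.11]);p=q.x;print(p,np.round(q.fun.reshape(-1,2),1).tolist())
hub=bw(p,[[0,80,58]])[0];die=bw(p,[[0,-70,102]])[0];print(hub,die)
X=ray(w,cw(560,146),100);d=X-hub;print(X,np.hypot(*d[:2]),np.arctan2(d[1],d[0])-p[2]+np.pi)
E
```

```text
[ 5.12144820e+02  9.97075778e+01 -1.08154179e-01] [[-0.6, -0.2], [1.1, -0.4], [-0.1, 0.9], [0.2, 0.6], [0.0, -0.5], [-1.1, -0.6], [0.6, 0.0], [1.4, 0.3], [-1.3, 0.3]]
[520.78029617 179.24014065  58.        ] [504.58877873  30.11658529 102.        ]
[483.20945169 163.57606021 100.        ] 40.7054267990614 0.5031621338352856
```

>>> arm_command:
  increments:
    - [0, 0.03, 0.001, 0, 0.6]
    - [0, 0.07, 0.002, 0, 0.6]
    - [0, 0.1, 0.002, 0, 0.6]
    - [0, 0.135, 0.002, 0, 0.6]
    - [0, 0.153, 0.002, 0, 0.6]

```text
time: 1.92
position: [481.9, 165.6, 247.7]
tool_rot: [0.706, -0.042, 0.039, -0.706]
force: [-0.3, -0.7, -0.6]
opening: 0.802
```

>>> arm_command:
  increments:
    - [0, 0, 0, 0, 0.6]
    - [0, 0, 0, 0, -1]
    - [0, 0, 0, 0, -1]
    - [0, 0, 0, 0, -1]
    - [0, 0, 0, 0, -1]

```text
time: 2.33
position: [483.6, 165.0, 253.4]
tool_rot: [-0.706, 0.04, -0.041, 0.706]
force: [-0.5, 0.0, 0.2]
opening: 0.558
```

```bash
python3 - <<'E'
from h import *
s=r.read_state(); print(s["force"],s["torque"],s["position"],s["opening"]*93)
im=r.capture("wrist"); cv2.imwrite("pics/w3.png",im)
im=r.capture("top"); cv2.imwrite("pics/t3.png",im)
E
```

```text
[-0.50346882  0.02209358  0.17616127] [-0.00208471  0.01420539 -0.04040845] [483.64934349 165.03575895 253.38990434] 51.933683069233744
```

View pics/w3.png

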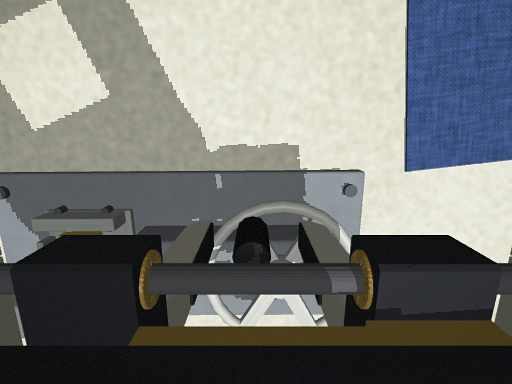

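The crank handle sits centred between the fingers (column 252 against about 256). I'll carry on closing.

>>> arm_command:
  increments:
    - [0, 0, 0, 0, -1]
    - [0, 0, 0, 0, -1]
    - [0, 0, 0, 0, -1]
    - [0, 0, 0, 0, -1]
    - [0, 0, 0, 0, -1]

```text
time: 2.85
position: [483.4, 164.7, 251.8]
tool_rot: [0.706, -0.04, 0.04, -0.706]
force: [-0.9, -1.4, 2.8]
opening: 0.211
```

```bash
python3 - <<'E'
from h import *
s=r.read_state(); print(s["force"],s["torque"],s["position"],s["opening"]*93)
im=r.capture("wrist"); cv2.imwrite("pics/w4.png",im[180:300,120:400].repeat(2,0).repeat(2,1))
print(r.read_state()["force"])
th0=.5
for k in range(1,9):
  print(k,[(round((-np.cos(th0+.05*k*1)+np.cos(th0))*40,1),round((-np.sin(th0+.05*k)+np.sin(th0))*40,1))])
E
```

```text
[-0.92634191 -1.40772475  2.75015128] [-0.27289153  0.17072746  0.02361871] [483.41902995 164.74154695 251.8319103 ] 19.642628368934126
[-1.17286022 -1.12006389  1.28022292]
1 [(np.float64(1.0), np.float64(-1.7))]
2 [(np.float64(2.1), np.float64(-3.4))]
3 [(np.float64(3.3), np.float64(-5.0))]
4 [(np.float64(4.5), np.float64(-6.6))]
5 [(np.float64(5.8), np.float64(-8.1))]
6 [(np.float64(7.2), np.float64(-9.5))]
7 [(np.float64(8.7), np.float64(-10.9))]
8 [(np.float64(10.2), np.float64(-12.2))]
```

View pics/w4.png

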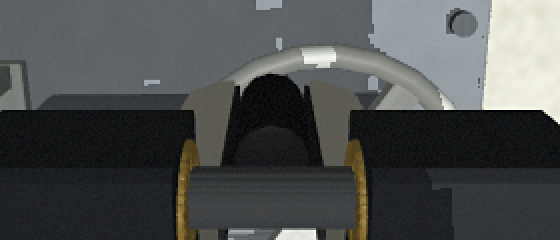

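Gripped at 19.6 mm with little force. Next I'll work out the crank circle in tool axes.

```bash
python3 - <<'E'
from h import *
th=.5
for c in range(13):
  print(c,round(th,2),[[round((-np.cos(th+.1*k)+np.cos(th))*.04,4),0,round((-np.sin(th+.1*k)+np.sin(th))*.04,4),0,-1] for k in range(1,6)]); th+=.5
E
```

```text
0 0.5 [[np.float64(0.0021), 0, np.float64(-0.0034), 0, -1], [np.float64(0.0045), 0, np.float64(-0.0066), 0, -1], [np.float64(0.0072), 0, np.float64(-0.0095), 0, -1], [np.float64(0.0102), 0, np.float64(-0.0122), 0, -1], [np.float64(0.0135), 0, np.float64(-0.0145), 0, -1]]
1 1.0 [[np.float64(0.0035), 0, np.float64(-0.002), 0, -1], [np.float64(0.0071), 0, np.float64(-0.0036), 0, -1], [np.float64(0.0109), 0, np.float64(-0.0049), 0, -1], [np.float64(0.0148), 0, np.float64(-0.0058), 0, -1], [np.float64(0.0188), 0, np.float64(-0.0062), 0, -1]]
2 1.5 [[np.float64(0.004), 0, np.float64(-0.0001), 0, -1], [np.float64(0.008), 0, np.float64(0.0002), 0, -1], [np.float64(0.0119), 0, np.float64(0.0009), 0, -1], [np.float64(0.0158), 0, np.float64(0.002), 0, -1], [np.float64(0.0195), 0, np.float64(0.0035), 0, -1]]
3 2.0 [[np.float64(0.0035), 0, np.float64(0.0018), 0, -1], [np.float64(0.0069), 0, np.float64(0.004), 0, -1], [np.float64(0.01), 0, np.float64(0.0065), 0, -1], [np.float64(0.0128), 0, np.float64(0.0094), 0, -1], [np.float64(0.0154), 0, np.float64(0.0124), 0, -1]]
4 2.5 [[np.float64(0.0022), 
[... 1722 characters left out ...]
(-0.0071), 0, np.float64(-0.0096), 0, -1], [np.float64(-0.0088), 0, np.float64(-0.0133), 0, -1], [np.float64(-0.0101), 0, np.float64(-0.017), 0, -1]]
11 6.0 [[np.float64(-0.0009), 0, np.float64(-0.0039), 0, -1], [np.float64(-0.0015), 0, np.float64(-0.0079), 0, -1], [np.float64(-0.0016), 0, np.float64(-0.0118), 0, -1], [np.float64(-0.0013), 0, np.float64(-0.0158), 0, -1], [np.float64(-0.0007), 0, np.float64(-0.0198), 0, -1]]
12 6.5 [[np.float64(0.0011), 0, np.float64(-0.0039), 0, -1], [np.float64(0.0025), 0, np.float64(-0.0076), 0, -1], [np.float64(0.0043), 0, np.float64(-0.0112), 0, -1], [np.float64(0.0064), 0, np.float64(-0.0145), 0, -1], [np.float64(0.0089), 0, np.float64(-0.0177), 0, -1]]
```

>>> arm_command:
  increments:
    - [0.002, 0, -0.0034, 0, -1]
    - [0.0045, 0, -0.0066, 0, -1]
    - [0.0072, 0, -0.0095, 0, -1]
    - [0.0102, 0, -0.0122, 0, -1]
    - [0.0135, 0, -0.0145, 0, -1]

```text
time: 3.32
position: [495.1, 148.2, 251.8]
tool_rot: [0.706, -0.041, 0.04, -0.706]
force: [-7.9, -6.1, 7.0]
opening: 0.208
```

>>> arm_command:
  increments:
    - [0.0035, 0, -0.002, 0, -1]
    - [0.0071, 0, -0.0036, 0, -1]
    - [0.0109, 0, -0.0049, 0, -1]
    - [0.0148, 0, -0.0058, 0, -1]
    - [0.0188, 0, -0.0062, 0, -1]

```text
time: 3.73
position: [513.3, 139.4, 251.8]
tool_rot: [0.707, -0.041, 0.04, -0.705]
force: [-4.6, -11.6, 6.1]
opening: 0.208
```

>>> arm_command:
  increments:
    - [0.004, 0, -0.0005, 0, -1]
    - [0.008, 0, -0.0005, 0, -1]
    - [0.0119, 0, 0.0, 0, -1]
    - [0.0158, 0, 0.001, 0, -1]
    - [0.0195, 0, 0.0025, 0, -1]

```text
time: 4.15
position: [533.2, 140.1, 251.8]
tool_rot: [0.706, -0.04, 0.041, -0.706]
force: [0.0, -5.3, 2.4]
opening: 0.207
```

>>> arm_command:
  increments:
    - [0.0035, 0, 0.0018, 0, -1]
    - [0.0069, 0, 0.004, 0, -1]
    - [0.01, 0, 0.0065, 0, -1]
    - [0.0128, 0, 0.0094, 0, -1]
    - [0.0154, 0, 0.0124, 0, -1]

```text
time: 4.57
position: [550.1, 150.8, 251.9]
tool_rot: [0.706, -0.04, 0.041, -0.706]
force: [1.3, -3.9, 1.2]
opening: 0.206
```

>>> arm_command:
  increments:
    - [0.0022, 0, 0.0033, 0, -1]
    - [0.0041, 0, 0.0068, 0, -1]
    - [0.0056, 0, 0.0105, 0, -1]
    - [0.0068, 0, 0.0144, 0, -1]
    - [0.0076, 0, 0.0183, 0, -1]

```text
time: 4.98
position: [559.7, 168.5, 251.9]
tool_rot: [0.706, -0.04, 0.041, -0.706]
force: [3.7, -3.1, 1.7]
opening: 0.212
```

Forces are low. Carrying on.

>>> arm_command:
  increments:
    - [0.0004, 0, 0.004, 0, -1]
    - [0.0003, 0, 0.008, 0, -1]
    - [-0.0001, 0, 0.012, 0, -1]
    - [-0.0009, 0, 0.0159, 0, -1]
    - [-0.0021, 0, 0.0197, 0, -1]

```text
time: 5.4
position: [559.4, 188.8, 251.8]
tool_rot: [-0.706, 0.04, -0.041, 0.706]
force: [3.2, -1.7, 1.4]
opening: 0.205
```

>>> arm_command:
  increments:
    - [-0.0016, 0, 0.0037, 0, -1]
    - [-0.0035, 0, 0.0072, 0, -1]
    - [-0.0058, 0, 0.0104, 0, -1]
    - [-0.0084, 0, 0.0135, 0, -1]
    - [-0.0113, 0, 0.0162, 0, -1]

```text
time: 5.82
position: [549.6, 206.2, 251.8]
tool_rot: [0.706, -0.04, 0.04, -0.706]
force: [-0.6, -2.8, 4.9]
opening: 0.21
```

>>> arm_command:
  increments:
    - [-0.0032, 0, 0.0025, 0, -1]
    - [-0.0065, 0, 0.0046, 0, -1]
    - [-0.0101, 0, 0.0064, 0, -1]
    - [-0.0139, 0, 0.0078, 0, -1]
    - [-0.0177, 0, 0.0088, 0, -1]

```text
time: 6.23
position: [532.9, 216.5, 251.8]
tool_rot: [0.706, -0.041, 0.04, -0.706]
force: [-0.9, -7.6, 5.5]
opening: 0.21
```

>>> arm_command:
  increments:
    - [-0.0039, 0, 0.0006, 0, -1]
    - [-0.0079, 0, 0.0009, 0, -1]
    - [-0.0119, 0, 0.0007, 0, -1]
    - [-0.0159, 0, 0.0002, 0, -1]
    - [-0.0198, 0, -0.0007, 0, -1]

```text
time: 6.65
position: [513.4, 217.8, 251.8]
tool_rot: [0.707, -0.04, 0.041, -0.705]
force: [4.0, -11.9, 4.1]
opening: 0.21
```

>>> arm_command:
  increments:
    - [-0.0038, 0, -0.0013, 0, -1]
    - [-0.0074, 0, -0.003, 0, -1]
    - [-0.0108, 0, -0.0051, 0, -1]
    - [-0.014, 0, -0.0074, 0, -1]
    - [-0.017, 0, -0.0101, 0, -1]

```text
time: 7.07
position: [495.6, 209.6, 251.8]
tool_rot: [0.706, -0.04, 0.041, -0.705]
force: [9.5, -9.7, 0.1]
opening: 0.211
```

>>> arm_command:
  increments:
    - [-0.0027, 0, -0.0032, 0, -1]
    - [-0.005, 0, -0.0066, 0, -1]
    - [-0.0071, 0, -0.0102, 0, -1]
    - [-0.0088, 0, -0.014, 0, -1]
    - [-0.0101, 0, -0.0178, 0, -1]

```text
time: 7.48
position: [483.6, 193.4, 251.9]
tool_rot: [-0.706, 0.04, -0.041, 0.706]
force: [10.8, -2.4, -2.8]
opening: 0.209
```

>>> arm_command:
  increments:
    - [-0.0009, 0, -0.0039, 0, -1]
    - [-0.0015, 0, -0.0079, 0, -1]
    - [-0.0016, 0, -0.0118, 0, -1]
    - [-0.0013, 0, -0.0158, 0, -1]
    - [-0.0007, 0, -0.0198, 0, -1]

```text
time: 7.9
position: [480.7, 174.1, 251.9]
tool_rot: [-0.706, 0.04, -0.041, 0.706]
force: [10.0, 1.7, -3.5]
opening: 0.208
```

>>> arm_command:
  increments:
    - [0.0011, 0, -0.0039, 0, -1]
    - [0.0025, 0, -0.0076, 0, -1]
    - [0.0043, 0, -0.0112, 0, -1]
    - [0.0054, 0, -0.013, 0, -1]
    - [0.0064, 0, -0.0145, 0, -1]

```text
time: 8.32
position: [485.3, 159.2, 251.8]
tool_rot: [-0.705, 0.04, -0.041, 0.707]
force: [5.1, 5.5, 0.1]
opening: 0.204
```

```bash
python3 - <<'E'
from h import *
s=r.read_state(); print(s["position"],s["force"]); d=s["position"][:2]-[521.5,178]
print(np.hypot(*d),np.arctan2(d[1],d[0])+.109+np.pi)
E
```

```text
[485.27537687 159.15613341 251.84460622] [5.13088376 5.48977886 0.07451382]
40.832764155338516 0.5886727477433511
```

About 6.87 rad. I'll push gently on to feel the stop.

>>> arm_command:
  increments:
    - [0.0006, 0, -0.001, 0, -1]
    - [0.0012, 0, -0.002, 0, -1]
    - [0.0018, 0, -0.003, 0, -1]
    - [0.0022, 0, -0.0036, 0, -1]
    - [0.0022, 0, -0.0036, 0, -1]

```text
time: 8.73
position: [486.5, 156.8, 251.8]
tool_rot: [-0.704, 0.041, -0.04, 0.708]
force: [-4.3, 24.8, 2.1]
opening: 0.214
```

```bash
python3 - <<'E'
from h import *
s=r.read_state(); print(s["position"],s["force"],s["torque"]); d=s["position"][:2]-[521.5,178]
print(np.hypot(*d),np.arctan2(d[1],d[0])+.109+np.pi)
E
```

```text
[486.45934364 156.80845533 251.79096193] [-4.30739045 24.84449665  2.09680184] [4.36935624 0.46043766 0.01713962]
40.9503255618283 0.6529196180673011
```

The 25 N tangential reaction means it is at the stop. I'll open and rise.

>>> arm_command:
  increments:
    - [0, 0, 0, 0, 0.2]
    - [0, 0, 0, 0, 0.2]
    - [0, 0, 0, 0, 0.2]
    - [0, 0, 0, 0, 0.2]
    - [0, 0, 0, 0, 0.2]

```text
time: 9.15
position: [486.9, 155.0, 251.5]
tool_rot: [0.706, -0.041, 0.04, -0.706]
force: [-0.3, 0.7, 0.6]
opening: 0.517
```

>>> arm_command:
  increments:
    - [0, -0.01, 0, 0, 0.4]
    - [0, -0.04, 0, 0, 0.4]
    - [0, -0.08, 0, 0, 0.4]
    - [0.005, -0.11, 0, 0, 0.4]
    - [0.005, -0.11, 0, 0, 0.4]

```text
time: 9.57
position: [492.6, 154.4, 369.3]
tool_rot: [-0.705, 0.038, -0.043, 0.707]
force: [0.3, 0.3, 0.1]
opening: 0.701
```

```bash
python3 - <<'E'
from h import *
r.capture("top");s=r.read_state(); print(s["position"],s["dq"].round(3))
im=r.capture("wrist"); cv2.imwrite("pics/w5.png",cv2.resize(im,None,fx=1.56,fy=1.56,interpolation=cv2.INTER_CUBIC))
np.savez("w5.npz",position=s["position"],tool_rot=s["tool_rot"])
print(R.from_quat(s["tool_rot"]).as_matrix().round(4).tolist())
E
```

```text
[492.34740704 154.37601508 366.01744651] [ 0.001  0.026  0.075  0.001 -0.032  0.001]
[[0.9934, 0.0054, 0.1143], [-0.1143, 0.0014, 0.9934], [0.0052, -1.0, 0.002]]
```

View pics/w5.png

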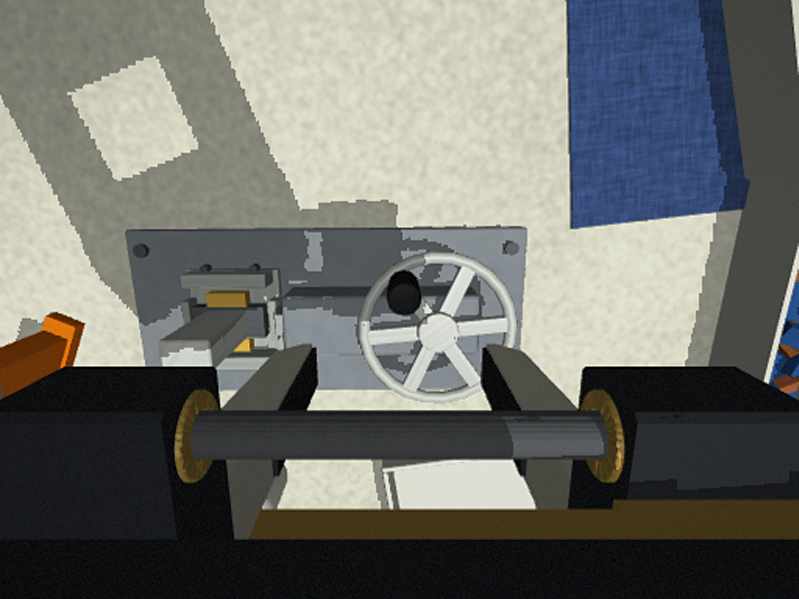

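The wheel's crank is back near its start angle after one full turn, and the tongue has drawn back from the die's foot at (268,320). Now over to the die.

>>> arm_command:
  increments:
    - [0.006, 0, -0.03, 0, 0.4]
    - [0.013, 0, -0.06, 0, 0.4]
    - [0.02, 0, -0.09, 0, 0.4]
    - [0.027, 0, -0.123, 0, 0.4]
    - [0.027, 0, -0.123, 0, 0.4]

```text
time: 10.08
position: [504.8, 25.3, 360.7]
tool_rot: [0.706, -0.042, 0.041, -0.705]
force: [0.0, 0.1, -0.1]
opening: 0.7
```

```bash
python3 - <<'E'
from h import *
r.capture("top");s=r.read_state(); print(s["position"],s["dq"].round(3))
im=r.capture("wrist"); cv2.imwrite("pics/w6.png",cv2.resize(im,None,fx=1.56,fy=1.56,interpolation=cv2.INTER_CUBIC))
w=wristcal(s); d=np.array([505.2,28.9,102]);a=-.109
c=np.array([[-10,-15],[10,-15],[10,15],[-10,15]])
P=np.c_[d[0]+c[:,0]*np.cos(a)-c[:,1]*np.sin(a),d[1]+c[:,0]*np.sin(a)+c[:,1]*np.cos(a),[102]*4]
print((proj(w,P)*1.56).round(0).tolist())
print(R.from_quat(s["tool_rot"]).as_matrix().round(4).tolist())
E
```

```text
[504.68775482  27.05144738 360.65482449] [ 0.056 -0.001 -0.001  0.015  0.002  0.044]
[[374.0, 301.0], [374.0, 336.0], [428.0, 335.0], [428.0, 301.0]]
[[0.9931, -0.0019, 0.1174], [-0.1174, -0.0003, 0.9931], [-0.0018, -1.0, -0.0005]]
```

View pics/w6.png

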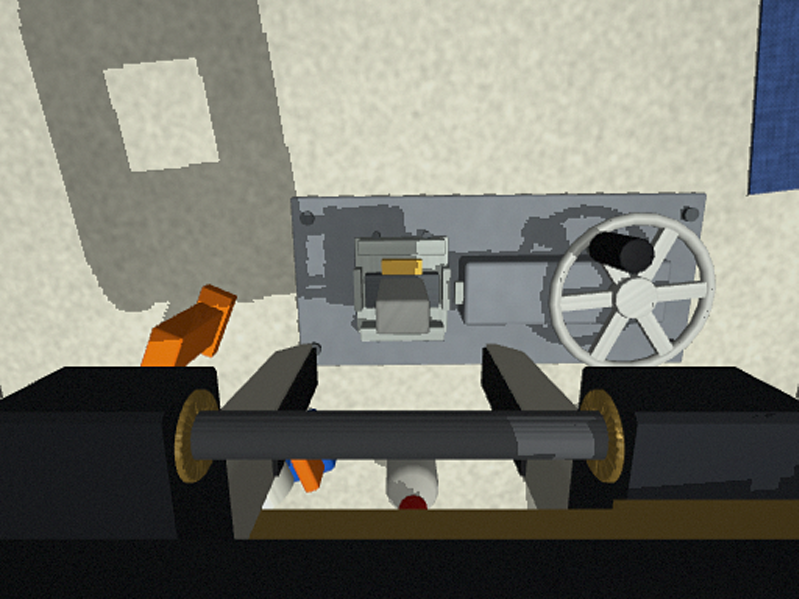

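The die's top spans columns 376–429 and rows 302–335, matching the prediction within 1–2 px. Descending around it.

>>> arm_command:
  increments:
    - [0, 0.02, 0.001, 0, 0.2]
    - [0, 0.045, 0.001, 0, 0.2]
    - [0, 0.07, 0.001, 0, 0.2]
    - [0, 0.092, 0.001, 0, 0.2]
    - [0, 0.094, 0.001, 0, 0.2]

```text
time: 10.6
position: [503.8, 31.3, 263.3]
tool_rot: [0.706, -0.042, 0.038, -0.706]
force: [-0.7, 0.3, -0.5]
opening: 0.602
```

>>> arm_command:
  increments:
    - [0, 0, 0, 0, 0.0]
    - [0, 0, 0, 0, -0.15]
    - [0, 0, 0, 0, -0.2]
    - [0, 0, 0, 0, -0.2]
    - [0, 0, 0, 0, -0.2]

```text
time: 11.02
position: [505.1, 30.2, 268.8]
tool_rot: [-0.706, 0.04, -0.041, 0.706]
force: [-0.7, 0.4, -0.4]
opening: 0.399
```

```bash
python3 - <<'E'
from h import *
s=r.read_state(); print(s["position"],s["force"],s["opening"]*93)
im=r.capture("side"); cv2.imwrite("pics/s7.png",cv2.resize(im[100:300,120:340],None,fx=3,fy=3,interpolation=cv2.INTER_CUBIC))
im=r.capture("wrist"); cv2.imwrite("pics/w7.png",im)
E
```

```text
[505.05879691  30.24445276 268.79832045] [-0.71367036  0.43993496 -0.41665164] 37.074772512602316
```

View pics/s7.png

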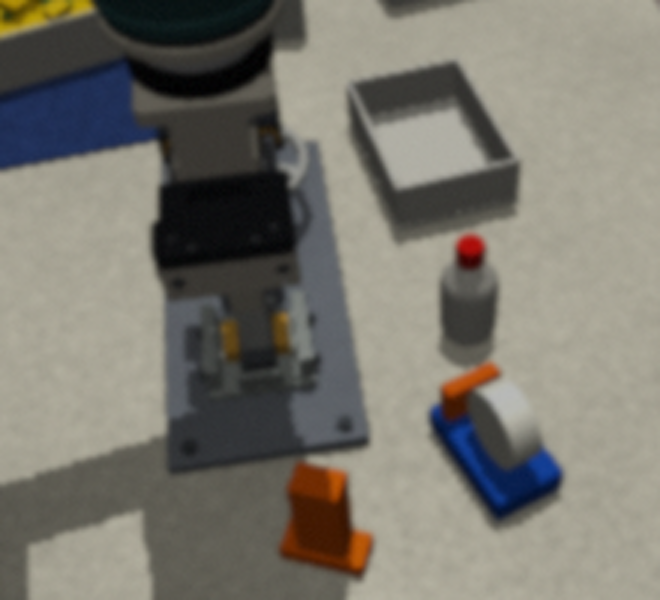

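View pics/w7.png

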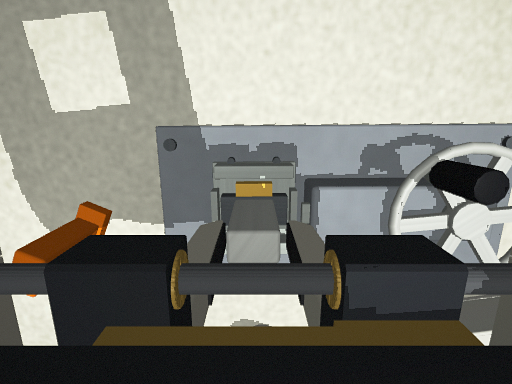

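The die stands between the fingers, centred (top about columns 228–280, fingers 208–305). Closing.

>>> arm_command:
  increments:
    - [0, 0, 0, 0, -0.25]
    - [0, 0, 0, 0, -0.32]
    - [0, 0, 0, 0, -1]
    - [0, 0, 0, 0, -1]
    - [0, 0, 0, 0, -1]

```text
time: 11.53
position: [504.9, 29.9, 267.9]
tool_rot: [0.706, -0.04, 0.04, -0.706]
force: [-1.6, -5.3, 3.5]
opening: 0.324
```

```bash
python3 - <<'E'
from h import *
s=r.read_state(); print(s["position"],s["force"],s["torque"],s["opening"]*93,R.from_quat(s["tool_rot"]).as_matrix().round(4).tolist())
E
```

```text
[504.94163762  29.90708264 267.93515999] [-1.58564348 -5.32769107  3.51372642] [-1.21574147  0.26495864  0.08286523] 30.095156422802052 [[0.9935, 0.0001, 0.1141], [-0.1141, -0.0009, 0.9935], [0.0002, -1.0, -0.0008]]
```

>>> arm_command:
  increments:
    - [0, 0, 0.002, 0, -1]
    - [0, 0, 0.004, 0, -1]
    - [0, 0, 0.006, 0, -1]
    - [0, 0, 0.008, 0, -1]
    - [0, 0, 0.008, 0, -1]

```text
time: 11.95
position: [506.0, 37.1, 268.9]
tool_rot: [0.708, -0.04, 0.041, -0.704]
force: [-4.0, -18.0, 13.6]
opening: 0.328
```

```bash
python3 - <<'E'
from h import *
s=r.read_state(); print(s["position"],s["force"],s["torque"],s["opening"]*93,R.from_quat(s["tool_rot"]).as_matrix().round(4).tolist())
im=r.capture("wrist"); cv2.imwrite("pics/w8.png",im)
E
```

```text
[506.04920841  37.10631631 268.94730984] [ -3.97564912 -17.96222599  13.58784419] [-4.2853824   0.89806335  0.01203962] 30.516795801521702 [[0.9934, 0.001, 0.1143], [-0.1143, -0.0045, 0.9934], [0.0015, -1.0, -0.0044]]
```

View pics/w8.png

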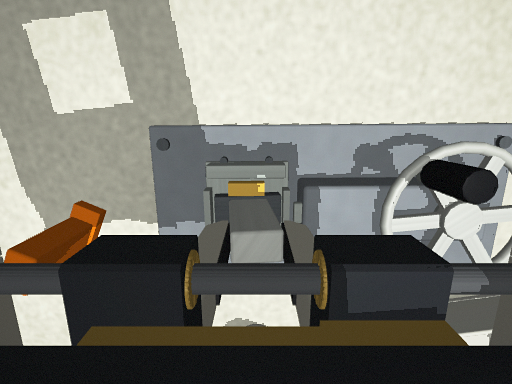

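```bash
python3 - <<'E'
import cv2,numpy as np
a=cv2.imread("pics/w7.png")[145:270,190:330];b=cv2.imread("pics/w8.png")[145:270,190:330]
im=np.hstack([a,b]);im=np.clip(im*1.3,0,255).astype(np.uint8)
cv2.imwrite("pics/cmp.png",cv2.resize(im,None,fx=2.8,fy=4,interpolation=cv2.INTER_NEAREST))
E
```

```text
(no output)
```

View pics/cmp.png

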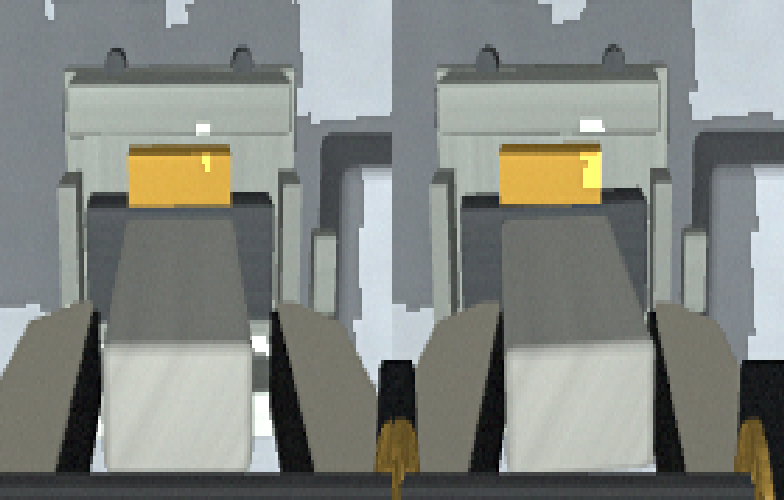

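The crop shows the handle leaning clearly towards the wheel by about 0.1 rad, with the foot pivoting in the cheeks. I'll swing right with a small rise.

>>> arm_command:
  increments:
    - [0, -0.0003, -0.004, 0, -1]
    - [0, -0.0006, -0.008, 0, -1]
    - [0, -0.001, -0.012, 0, -1]
    - [0, -0.0013, -0.016, 0, -1]
    - [0, -0.0013, -0.017, 0, -1]

```text
time: 12.42
position: [504.3, 22.3, 270.6]
tool_rot: [-0.704, 0.039, -0.041, 0.708]
force: [0.1, 19.3, 12.4]
opening: 0.326
```

```bash
python3 - <<'E'
from h import *
s=r.read_state(); print(s["position"],s["force"],s["torque"],s["opening"]*93,R.from_quat(s["tool_rot"]).as_matrix().round(4).tolist())
im=r.capture("wrist"); im=cv2.resize(im[145:270,190:330],None,fx=4,fy=4,interpolation=cv2.INTER_CUBIC); cv2.imwrite("pics/w9.png",im)
E
```

```text
[504.29437456  22.27300816 270.59251289] [ 0.06762057 19.32493373 12.38308259] [ 4.51520622 -0.19539638  0.09810814] 30.3058472855082 [[0.9935, 0.0029, 0.1138], [-0.1139, 0.0056, 0.9935], [0.0023, -1.0, 0.0059]]
```

View pics/w9.png

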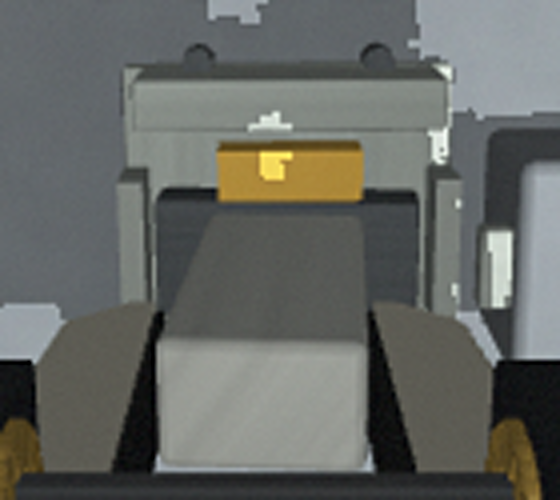

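It leans right too, and the tool still feels 12 N upwards, so nothing drags on the holder. Keep rocking, 1.5 mm per swing.

>>> arm_command:
  increments:
    - [0, -0.0003, 0.004, 0, -1]
    - [0, -0.0007, 0.009, 0, -1]
    - [0, -0.0011, 0.014, 0, -1]
    - [0, -0.0015, 0.0185, 0, -1]
    - [0, -0.0015, 0.0185, 0, -1]

```text
time: 12.88
position: [506.4, 39.1, 272.2]
tool_rot: [0.707, -0.04, 0.041, -0.705]
force: [-4.0, -13.9, 16.2]
opening: 0.333
```

>>> arm_command:
  increments:
    - [0, -0.0003, -0.004, 0, -1]
    - [0, -0.0007, -0.009, 0, -1]
    - [0, -0.0011, -0.014, 0, -1]
    - [0, -0.0015, -0.019, 0, -1]
    - [0, -0.0015, -0.019, 0, -1]

```text
time: 13.3
position: [504.3, 21.4, 273.8]
tool_rot: [-0.704, 0.039, -0.041, 0.708]
force: [-0.7, 13.0, 14.4]
opening: 0.326
```

```bash
python3 - <<'E'
from h import *
s=r.read_state(); print(s["position"],s["force"],s["torque"],s["opening"]*93)
im=r.capture("side"); cv2.imwrite("pics/s10.png",cv2.resize(im[170:260,160:260],None,fx=6,fy=6,interpolation=cv2.INTER_CUBIC))
im=r.capture("wrist"); im=cv2.resize(im[145:270,190:330],None,fx=4,fy=4,interpolation=cv2.INTER_CUBIC); cv2.imwrite("pics/w10.png",im)
E
```

```text
[504.26956937  21.38840266 273.82406772] [-0.70265172 13.01408005 14.37141801] [3.15897037 0.04172546 0.00382513] 30.294581941184443
```

View pics/w10.png

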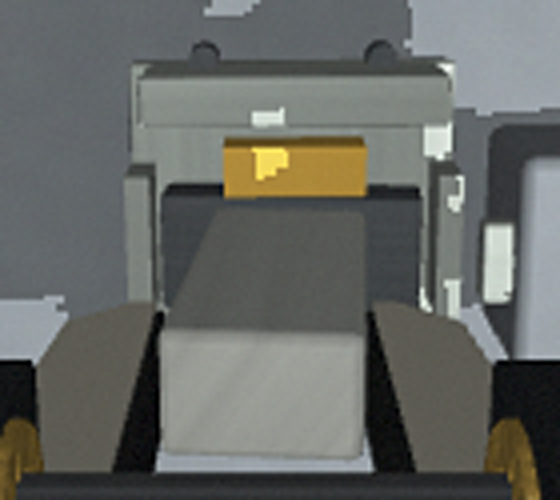

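View pics/s10.png

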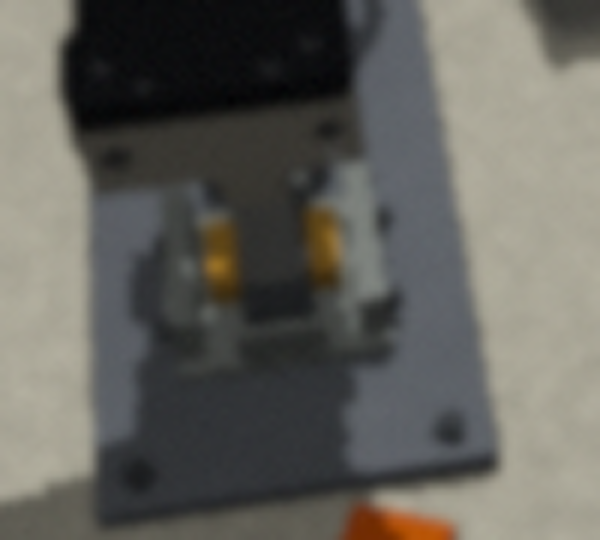

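```bash
python3 - <<'E'
from h import *
s=r.read_state(); im=r.capture("wrist"); cv2.imwrite("pics/w11raw.png",im)
np.savez("w11.npz",position=s["position"],tool_rot=s["tool_rot"])
print(s["position"],s["force"],s["opening"]*93)
im=im[145:270,190:330]
im=np.clip(im*1.4,0,255).astype(np.uint8)
cv2.imwrite("pics/w11.png",cv2.resize(im,None,fx=4.8,fy=4.8,interpolation=cv2.INTER_NEAREST))
E
```

```text
[504.28956884  21.62700937 273.84771363] [-0.24699255 12.41375987 14.67387659] 30.25820139927014
```

View pics/w11.png

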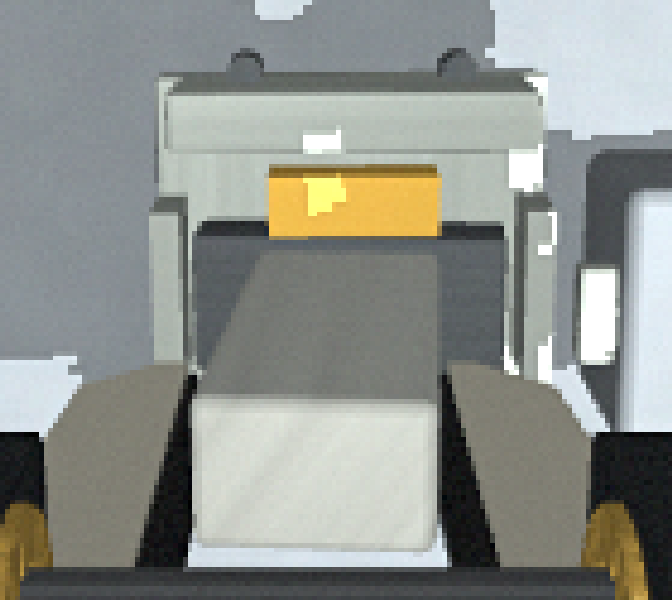

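```bash
cat > fit.py <<'E'
from h import *
def fit(npz,dtop,dbase,hold,sc=4.8,off=(190,145)):
    s=np.load(npz);w=wristcal(s);P0=np.array([512.8,98.5,-.109])
    px=lambda L:np.array([((x+.5)/sc-.5+off[0],(y+.5)/sc-.5+off[1]) for x,y in L])
    HB=[(-36,-104,36),(-36,-36,36),(-26,-104,36),(-26,-36,36),(-12,-84,34),(-12,-56,34)]
    DT=np.array([(-10,-15,80),(-10,15,80),(10,15,80),(10,-15,80)],float);DB=np.array([(-10,-15,12),(-10,15,12)],float)
    def die(v): # v: tilt(+ = top to left), rise, yshift, xshift
        t=v[0];X=np.r_[DT,DB]; c,s_=np.cos(t),np.sin(t)
        zz=X[:,2]-7; y=X[:,1]*c+zz*s_; z=-X[:,1]*s_+zz*c
        return np.c_[X[:,0]+v[3],-70+y+v[2],29+z+v[1]]
    O1=px(hold);O2=np.r_[px(dtop),px(dbase)]
    def f(v):
        sh=np.array([v[0],v[1],v[2]])
        return np.r_[(proj(w,bw(P0,HB)+sh)-O1).ravel(),(proj(w,bw(P0,die(v[3:]))+sh)-O2).ravel()]
    q=least_squares(f,np.zeros(7));
    print("base corr",q.x[:3].round(2),"tilt %.3f rise %.2f ysh %.2f xsh %.2f"%tuple(q.x[3:]));print(q.fun.reshape(-1,2).round(1).tolist())
    print("die top z",29+73+q.x[4])
E
python3 - <<'E'
from fit import *
fit("w11.npz",[(192,400),(437,400),(434,550),(193,546)],[(265,252),(438,254)],[(166,93),(543,93),(166,152),(543,152),(268,178),(441,178+60)][:4]+[(268,238),(441,238)])
E
```

```text
base corr [  3.74   0.98 -21.81] tilt -0.094 rise 17.37 ysh -0.73 xsh -1.73
[[-1.1, 1.4], [1.1, 1.0], [-0.7, 0.8], [0.7, 0.4], [1.8, -1.8], [-2.0, -2.0], [-0.2, -1.2], [-0.0, 0.3], [0.1, 0.7], [0.4, -0.4], [-0.6, 0.3], [0.3, 0.5]]
die top z 119.36584136895677
```

```bash
sed -i 's/HB=\[.*/HB=[(-12,-84,34),(-12,-56,34)]/; s/sh=np.array(.*/sh=np.array([v[0],v[1],0*v[2]])/' fit.py
python3 - <<'E'
from fit import *
fit("w11.npz",[(192,400),(437,400),(434,550),(193,546)],[(265,252),(438,254)],[(268,238),(441,238)])
E
```

```text
base corr [-0.11  0.78 11.42] tilt -0.094 rise -4.45 ysh -0.11 xsh 2.08
[[0.4, 0.1], [-0.4, -0.1], [-0.2, -1.2], [-0.0, 0.3], [0.1, 0.7], [0.4, -0.4], [-0.6, 0.3], [0.3, 0.5]]
die top z 97.5527112338115
```

Fit result: the tilt is about -0.094 rad, but the die top has sunk in the grip. The die isn't rising because the pads slide up it. The grasp point was too near the handle's top (z about 100–106), so I'll centre, open and regrip about 25 mm deeper.

>>> arm_command:
  increments:
    - [0, 0, 0.004, 0, -1]
    - [0, 0, 0.008, 0, -1]
    - [0, 0, 0.0095, 0, -1]
    - [0, 0, 0.0095, 0, -0.2]
    - [0, 0, 0.0095, 0, -0.2]

```text
time: 13.87
position: [504.9, 30.3, 272.1]
tool_rot: [-0.706, 0.04, -0.04, 0.706]
force: [0.8, 0.4, -0.6]
opening: 0.387
```

>>> arm_command:
  increments:
    - [0, 0, 0, 0, -0.2]
    - [0, 0.008, 0, 0, -0.2]
    - [0, 0.016, 0, 0, -0.2]
    - [0, 0.024, 0, 0, -0.2]
    - [0, 0.025, 0, 0, -0.2]

```text
time: 14.28
position: [504.4, 30.2, 244.7]
tool_rot: [0.706, -0.041, 0.039, -0.706]
force: [-0.0, -0.4, -0.3]
opening: 0.398
```

```bash
python3 - <<'E'
from h import *
s=r.read_state(); print(s["position"],s["force"],s["opening"]*93)
im=r.capture("wrist"); im=cv2.resize(im[145:270,160:360],None,fx=4,fy=4,interpolation=cv2.INTER_CUBIC); cv2.imwrite("pics/w12.png",im)
E
```

```text
[504.43543999  30.16820906 244.66378408] [-0.00523725 -0.35993219 -0.33071773] 36.98454015063586
```

View pics/w12.png

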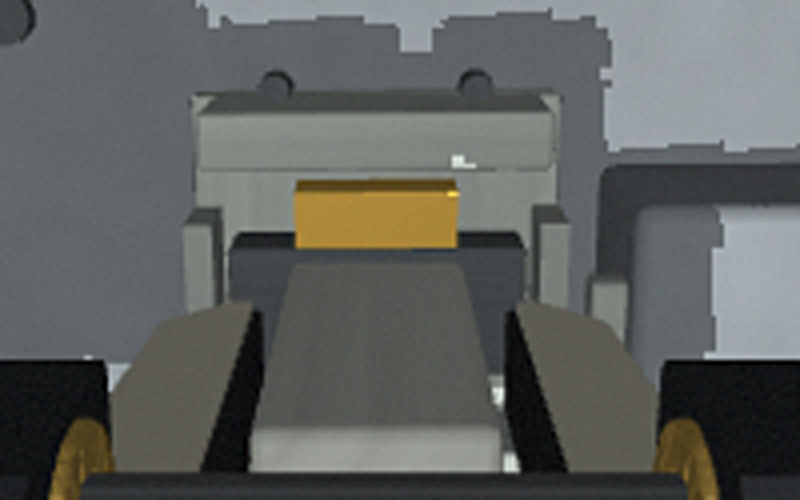

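The die is upright and seated, about 1 mm to the right of the jaw centre. I'll shift by that and close.

>>> arm_command:
  increments:
    - [0, 0, -0.001, 0, -0.2]
    - [0, 0, -0.001, 0, -0.3]
    - [0, 0, -0.001, 0, -1]
    - [0, 0, -0.001, 0, -1]
    - [0, 0, -0.001, 0, -1]

```text
time: 14.75
position: [504.9, 29.1, 247.4]
tool_rot: [0.706, -0.04, 0.041, -0.706]
force: [0.1, -2.5, 0.7]
opening: 0.322
```

>>> arm_command:
  increments:
    - [0, 0, 0.002, 0, -1]
    - [0, 0, 0.004, 0, -1]
    - [0, 0, 0.006, 0, -1]
    - [0, 0, 0.007, 0, -1]
    - [0, 0, 0.007, 0, -1]

```text
time: 15.17
position: [505.7, 34.3, 247.9]
tool_rot: [0.709, -0.04, 0.041, -0.703]
force: [-5.7, -28.2, 10.0]
opening: 0.337
```

```bash
python3 - <<'E'
from h import *
s=r.read_state(); print(s["position"],s["force"],s["torque"],s["opening"]*93,R.from_quat(s["tool_rot"]).as_matrix().round(4).tolist())
im=r.capture("wrist"); im=cv2.resize(im[145:270,160:360],None,fx=4,fy=4,interpolation=cv2.INTER_CUBIC); cv2.imwrite("pics/w13.png",im)
E
```

```text
[505.68612123  34.31410439 247.92843205] [ -5.71365931 -28.20341403  10.0483576 ] [-6.26759664e+00  1.23181964e+00  7.12034276e-04] 31.339353321294634 [[0.9934, 0.0, 0.1144], [-0.1144, -0.0073, 0.9934], [0.0009, -1.0, -0.0073]]
```

View pics/w13.png

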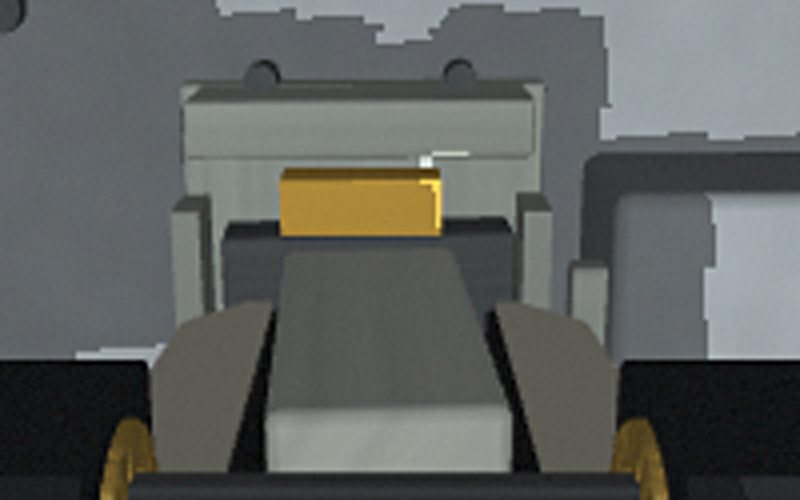

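Deeper, it leans less (about 0.05 rad at 7 mm). I'll push further left and check.

>>> arm_command:
  increments:
    - [0, 0, 0.002, 0, -1]
    - [0, 0, 0.004, 0, -1]
    - [0, 0, 0.005, 0, -1]
    - [0, 0, 0.005, 0, -1]
    - [0, 0, 0.005, 0, -1]

```text
time: 15.63
position: [506.4, 39.1, 248.6]
tool_rot: [0.709, -0.04, 0.041, -0.703]
force: [-7.0, -30.0, 17.1]
opening: 0.356
```

```bash
python3 - <<'E'
from h import *
s=r.read_state(); print(s["position"],s["force"],s["torque"],s["opening"]*93,R.from_quat(s["tool_rot"]).as_matrix().round(4).tolist())
im=r.capture("wrist"); im=cv2.resize(im[145:270,160:360],None,fx=4,fy=4,interpolation=cv2.INTER_CUBIC); cv2.imwrite("pics/w14.png",im)
E
```

```text
[506.38959306  39.13361428 248.61431379] [ -7.03504597 -30.03184657  17.06862786] [-6.60987596  1.49966061 -0.04678952] 33.08349999846162 [[0.9934, 0.0009, 0.1145], [-0.1145, -0.0074, 0.9934], [0.0018, -1.0, -0.0073]]
```

View pics/w14.png

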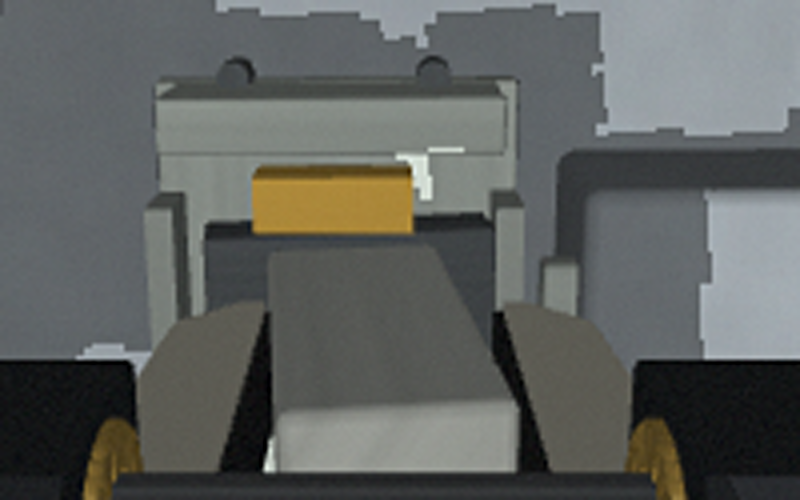

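Now it leans about 0.115 rad and the lateral force saturates at 30 N. I'll swing right with a rise of 2.5 mm, partly to take up the upward push.

>>> arm_command:
  increments:
    - [0, -0.0006, -0.005, 0, -1]
    - [0, -0.0012, -0.011, 0, -1]
    - [0, -0.0018, -0.017, 0, -1]
    - [0, -0.0025, -0.023, 0, -1]
    - [0, -0.0025, -0.023, 0, -1]

```text
time: 16.1
position: [503.8, 19.4, 250.6]
tool_rot: [-0.703, 0.04, -0.041, 0.708]
force: [0.4, 23.1, 8.6]
opening: 0.355
```

```bash
python3 - <<'E'
from h import *
s=r.read_state(); print(s["position"],s["force"],s["torque"],s["opening"]*93)
im=r.capture("wrist"); im=cv2.resize(im[145:270,160:360],None,fx=4,fy=4,interpolation=cv2.INTER_CUBIC); cv2.imwrite("pics/w15.png",im)
E
```

```text
[503.81568694  19.39254153 250.61804574] [ 0.41074534 23.05522715  8.59417323] [ 5.03491684 -0.23496889  0.07676   ] 32.9816130568419
```

View pics/w15.png

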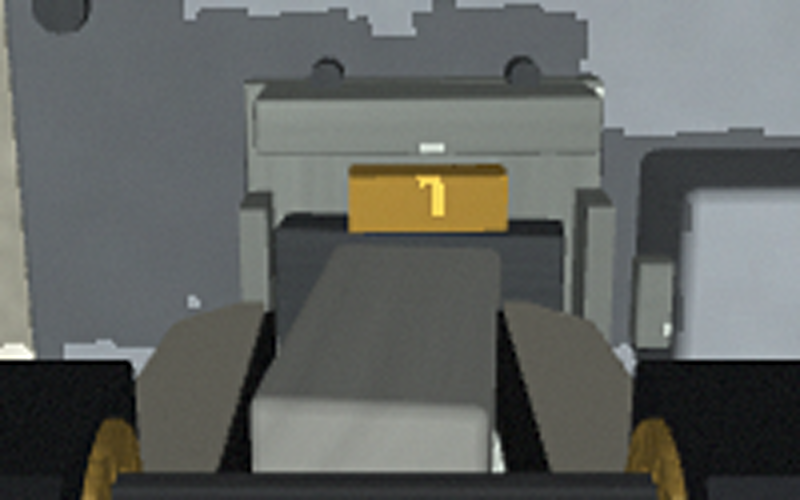

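>>> arm_command:
  increments:
    - [0, -0.0008, 0.005, 0, -1]
    - [0, -0.0016, 0.011, 0, -1]
    - [0, -0.0024, 0.017, 0, -1]
    - [0, -0.003, 0.023, 0, -1]
    - [0, -0.003, 0.023, 0, -1]

```text
time: 16.57
position: [506.3, 40.2, 253.4]
tool_rot: [0.708, -0.04, 0.041, -0.704]
force: [-4.7, -22.4, 10.9]
opening: 0.357
```

```bash
python3 - <<'E'
from h import *
s=r.read_state(); print(s["position"],s["force"],s["torque"],s["opening"]*93)
im=r.capture("wrist"); im=cv2.resize(im[145:270,160:360],None,fx=4,fy=4,interpolation=cv2.INTER_CUBIC); cv2.imwrite("pics/w16.png",im)
E
```

```text
[506.34251977  40.19385401 253.36693176] [ -4.66637373 -22.36857902  10.94500793] [-4.98591191  0.86658814 -0.04588495] 33.19861632848066
```

View pics/w16.png

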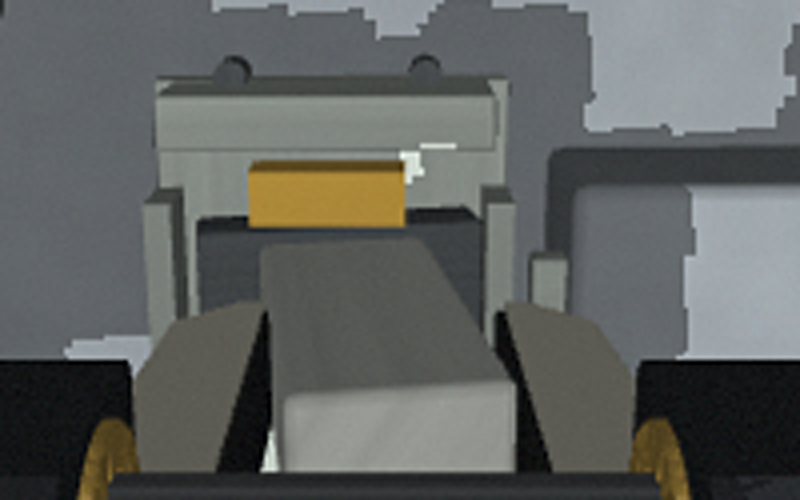

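The die still isn't rising. Gripped across y, its faces shear ±15θ against the pads on every swing, so the pads creep up the handle. I can't tilt the tool, so I'll regrip across x. The die can then pivot between the pads while I swing and lift it. First: centre, release, rise, turn 90°.

>>> arm_command:
  increments:
    - [0, 0, -0.005, 0, -1]
    - [0, 0, -0.01, 0, -1]
    - [0, 0, -0.012, 0, -1]
    - [0, 0, -0.012, 0, 0.0]
    - [0, 0, -0.012, 0, 0.0]

```text
time: 17.03
position: [504.7, 29.2, 252.4]
tool_rot: [0.706, -0.04, 0.04, -0.706]
force: [-0.7, 0.4, 0.3]
opening: 0.416
```

>>> arm_command:
  increments:
    - [0, -0.002, 0, 0, 0.0]
    - [0, -0.025, 0, 0, 0.0]
    - [0, -0.055, 0, 0, 0]
    - [0, -0.075, 0, 7, 0]
    - [0, -0.08, 0, 14, 0]

```text
time: 17.45
position: [505.1, 29.2, 336.3]
tool_rot: [-0.695, 0.126, -0.129, 0.696]
force: [-0.6, -0.6, 1.1]
opening: 0.504
```

>>> arm_command:
  increments:
    - [0, 0, 0, 7, 0]
    - [0, 0, 0, 14, 0]
    - [0, 0, 0, 21, 0]
    - [0, 0, 0, 28, 0]
    - [0, 0, 0, 35, 0]

```text
time: 17.87
position: [504.8, 29.2, 332.4]
tool_rot: [0.625, -0.331, 0.331, -0.625]
force: [0.8, -0.1, -0.2]
opening: 0.501
```

>>> arm_command:
  increments:
    - [0, 0, 0, 7, 0]
    - [0, 0, 0, 14, 0]
    - [0, 0, 0, 21, 0]
    - [0, 0, 0, 28, 0]
    - [0, 0, 0, 35, 0]

```text
time: 18.28
position: [504.8, 29.2, 332.4]
tool_rot: [-0.496, 0.504, -0.504, 0.496]
force: [0.2, 0.5, -0.1]
opening: 0.502
```

>>> arm_command:
  increments:
    - [0, 0, 0, 3, 0]
    - [0, 0, 0, 6, 0]
    - [0, 0, 0, 6, 0]
    - [0, 0, 0, 6, 0]
    - [0, 0, 0, 6, 0]

```text
time: 18.7
position: [504.8, 29.2, 332.5]
tool_rot: [-0.471, 0.527, -0.527, 0.471]
force: [0.6, 0.1, -0.6]
opening: 0.501
```

```bash
python3 - <<'E'
from h import *
s=r.read_state(); print(s["position"],s["force"],s["opening"]*93,s["joint_pos"].round(2),R.from_quat(s["tool_rot"]).as_matrix().round(4).tolist())
im=r.capture("wrist"); cv2.imwrite("pics/w17.png",cv2.resize(im,None,fx=1.5,fy=1.5,interpolation=cv2.INTER_CUBIC))
im=r.capture("top"); cv2.imwrite("pics/t17.png",im)
E
```

```text
[504.7738536   29.19510094 332.49803253] [ 0.6271694   0.1473379  -0.64719431] 46.560501587640516 [ 0.01 -0.23  1.89 -0.    1.48  0.12] [[-0.1122, -0.0002, 0.9937], [-0.9937, -0.0001, -0.1122], [0.0001, -1.0, -0.0001]]
```

View pics/w17.png

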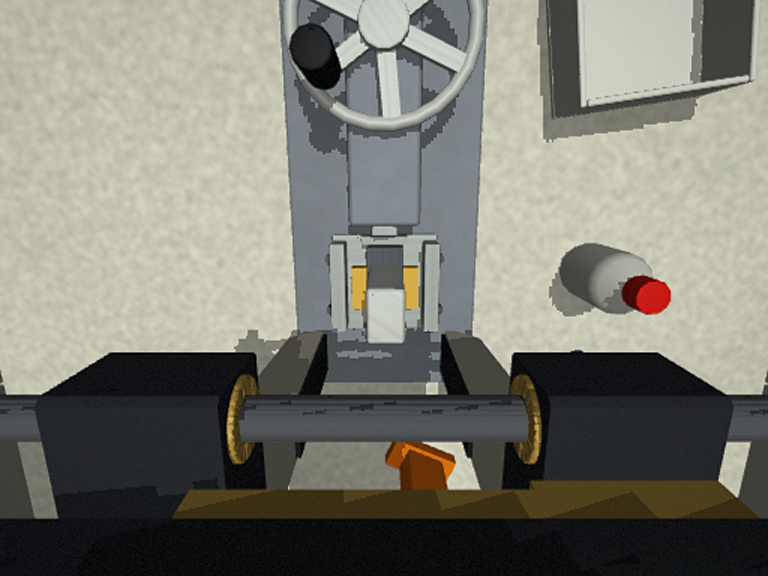

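The wrist now looks along the base, with the wheel at the top. The die's top is at (386,315), centred between the fingers to about 1 mm. Descend and grip across x.

>>> arm_command:
  increments:
    - [0, 0.02, 0.001, 0, -0.2]
    - [0, 0.04, 0.001, 0, -0.2]
    - [0, 0.06, 0.001, 0, -0.2]
    - [0, 0.0775, 0.001, 0, -0.3]
    - [0, 0.0775, 0.001, 0, -0.3]

```text
time: 19.22
position: [505.0, 29.0, 251.7]
tool_rot: [-0.472, 0.529, -0.526, 0.47]
force: [-0.7, 0.5, -0.7]
opening: 0.357
```

>>> arm_command:
  increments:
    - [0, 0, 0, 0, -0.4]
    - [0, 0, 0, 0, -0.5]
    - [0, 0, 0, 0, -1]
    - [0, 0, 0, 0, -1]
    - [0, 0, 0, 0, -1]

```text
time: 19.63
position: [506.0, 29.1, 256.5]
tool_rot: [0.47, -0.527, 0.528, -0.471]
force: [-3.8, 0.7, 6.6]
opening: 0.214
```

```bash
python3 - <<'E'
from h import *
s=r.read_state(); print(s["position"],s["force"],s["torque"],s["opening"]*93)
im=r.capture("wrist"); cv2.imwrite("pics/w18.png",cv2.resize(im[100:300,150:360],None,fx=3,fy=3,interpolation=cv2.INTER_CUBIC))
E
```

```text
[505.99170034  29.09087312 256.51255948] [-3.79139111  0.7368311   6.57954202] [-0.0345278   0.76421783  0.06323073] 19.91037561173888
```

View pics/w18.png

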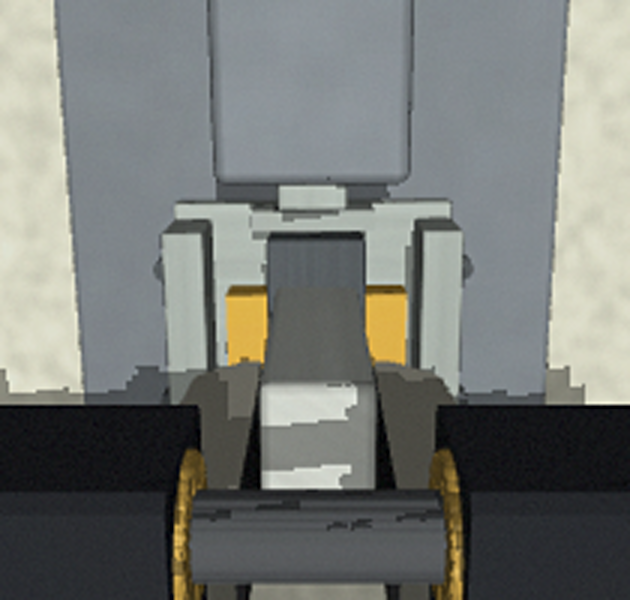

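Gripped across 19.9 mm, upright. Swing left (tool −x).

>>> arm_command:
  increments:
    - [-0.002, 0, 0, 0, -1]
    - [-0.004, 0, 0, 0, -1]
    - [-0.006, 0, 0, 0, -1]
    - [-0.008, -0.0003, 0, 0, -1]
    - [-0.008, -0.0003, 0, 0, -1]

```text
time: 20.1
position: [506.7, 36.6, 256.3]
tool_rot: [0.471, -0.527, 0.528, -0.47]
force: [-3.5, -8.7, 3.9]
opening: 0.215
```

```bash
python3 - <<'E'
from h import *
s=r.read_state(); print(s["position"],s["force"],s["torque"],s["opening"]*93)
im=r.capture("wrist"); cv2.imwrite("pics/w19.png",cv2.resize(im[100:300,150:360],None,fx=3,fy=3,interpolation=cv2.INTER_CUBIC))
E
```

```text
[506.72647337  36.56298729 256.25224037] [-3.45436838 -8.72064024  3.89824063] [-1.81112845  0.97576716  0.09610369] 19.988977532303608
```

View pics/w19.png

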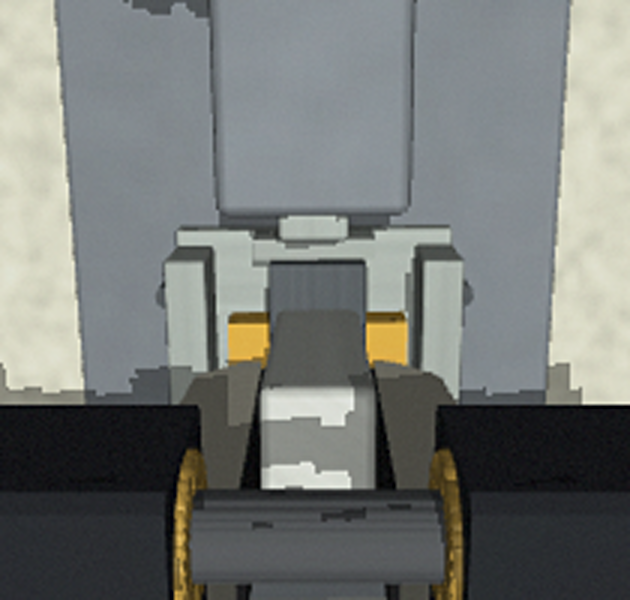

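It pivots freely in the grip with only 9 N lateral force. Swinging with 1.3 mm rises.

>>> arm_command:
  increments:
    - [0.004, -0.0003, 0, 0, -1]
    - [0.008, -0.0006, 0, 0, -1]
    - [0.012, -0.0009, 0, 0, -1]
    - [0.016, -0.0013, 0, 0, -1]
    - [0.016, -0.0013, 0, 0, -1]

```text
time: 20.57
position: [504.7, 21.3, 256.7]
tool_rot: [-0.47, 0.528, -0.527, 0.471]
force: [-0.4, 7.3, -4.8]
opening: 0.213
```

>>> arm_command:
  increments:
    - [-0.004, -0.0003, 0, 0, -1]
    - [-0.008, -0.0006, 0, 0, -1]
    - [-0.012, -0.0009, 0, 0, -1]
    - [-0.016, -0.0013, 0, 0, -1]
    - [-0.016, -0.0013, 0, 0, -1]

```text
time: 20.98
position: [506.5, 36.8, 257.5]
tool_rot: [0.472, -0.527, 0.528, -0.47]
force: [-1.6, -6.6, -7.1]
opening: 0.216
```

```bash
python3 - <<'E'
from h import *
s=r.read_state(); print(s["position"],s["force"],s["torque"],s["opening"]*93)
im=r.capture("wrist"); cv2.imwrite("pics/w20.png",cv2.resize(im[100:300,150:360],None,fx=3,fy=3,interpolation=cv2.INTER_CUBIC))
E
```

```text
[506.4739234   36.84372769 257.53058202] [-1.59752721 -6.5955465  -7.1105281 ] [-1.51872704  0.41249053  0.07317956] 20.082747593389218
```

View pics/w20.png

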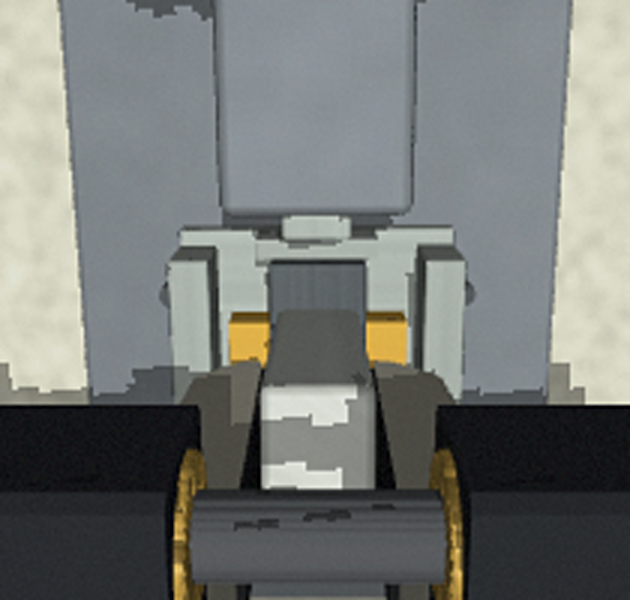

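The vertical force is now −7 N (mild pull), and the die moves with the grip. Continuing.

>>> arm_command:
  increments:
    - [0.004, -0.0003, 0, 0, -1]
    - [0.008, -0.0006, 0, 0, -1]
    - [0.012, -0.0009, 0, 0, -1]
    - [0.0165, -0.0012, 0, 0, -1]
    - [0.0165, -0.0012, 0, 0, -1]

```text
time: 21.45
position: [504.6, 20.7, 258.9]
tool_rot: [-0.47, 0.528, -0.527, 0.471]
force: [0.5, 6.8, -8.6]
opening: 0.212
```

>>> arm_command:
  increments:
    - [-0.004, -0.0003, 0, 0, -1]
    - [-0.008, -0.0006, 0, 0, -1]
    - [-0.012, -0.0009, 0, 0, -1]
    - [-0.0165, -0.0012, 0, 0, -1]
    - [-0.0165, -0.0012, 0, 0, -1]

```text
time: 21.87
position: [506.5, 36.9, 260.0]
tool_rot: [0.471, -0.527, 0.528, -0.47]
force: [-1.4, -7.1, -7.2]
opening: 0.213
```

```bash
python3 - <<'E'
from h import *
s=r.read_state(); print(s["position"],s["force"],s["torque"],s["opening"]*93)
im=r.capture("wrist"); cv2.imwrite("pics/w21.png",cv2.resize(im[100:300,150:360],None,fx=3,fy=3,interpolation=cv2.INTER_CUBIC))
E
```

```text
[506.53236612  36.93819664 260.04975334] [-1.39069921 -7.07677052 -7.18729665] [-1.39053506  0.53391707  0.10487507] 19.835636275477828
```

View pics/w21.png

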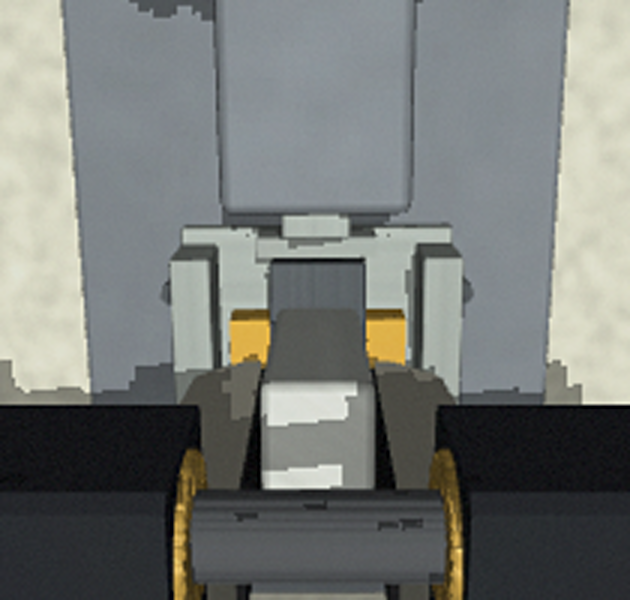

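```bash
cat > flow.py <<'E'
import cv2,numpy as np,sys
def flow(a,b,patches):
    A=cv2.imread(f"pics/{a}.png",0);B=cv2.imread(f"pics/{b}.png",0)
    for n,(x0,y0,x1,y1) in patches.items():
        T=A[y0:y1,x0:x1]; S=B[y0-30:y1+30,x0-9:x1+9]
        M=cv2.matchTemplate(S,T,cv2.TM_CCOEFF_NORMED);_,v,_,(x,y)=cv2.minMaxLoc(M)
        if 0<y<M.shape[0]-1:
            p=M[y-1:y+2,x]; y+= (p[0]-p[2])/(2*(p[0]-2*p[1]+p[2]))
        print(n,"drow(px)=%.2f score %.3f"%((y-30)/3,v))
P={"box":(225,185,405,225),"wallL":(160,235,215,270),"wallR":(415,235,465,270),"cheekL":(225,305,262,330),"cheekR":(370,305,410,330),"foot":(262,250,372,280),"hbase":(275,298,365,330),"dietop":(265,370,370,400)}
flow(sys.argv[1],sys.argv[2],P)
E
python3 flow.py w19 w20; python3 flow.py w19 w21
```

```text
box drow(px)=-0.01 score 0.995
wallL drow(px)=-0.06 score 0.987
wallR drow(px)=-0.02 score 0.991
cheekL drow(px)=-0.17 score 0.968
cheekR drow(px)=-0.18 score 0.959
foot drow(px)=-0.13 score 0.975
hbase drow(px)=-0.06 score 0.962
dietop drow(px)=-0.61 score 0.992
box drow(px)=-0.25 score 0.965
wallL drow(px)=-0.46 score 0.973
wallR drow(px)=-0.66 score 0.980
cheekL drow(px)=-1.03 score 0.991
cheekR drow(px)=-1.01 score 0.968
foot drow(px)=-0.59 score 0.962
hbase drow(px)=-0.50 score 0.941
dietop drow(px)=-1.66 score 0.990
```

Compared with the fixed parts, the cheeks and walls moved as the tool's rise predicts, so the holder is down. The die's foot rose about 1.7 mm. Continue.

>>> arm_command:
  increments:
    - [0.004, -0.0003, 0, 0, -1]
    - [0.0085, -0.0007, 0, 0, -1]
    - [0.013, -0.0011, 0, 0, -1]
    - [0.017, -0.0015, 0, 0, -1]
    - [0.017, -0.0015, 0, 0, -1]

```text
time: 22.33
position: [504.6, 20.2, 261.6]
tool_rot: [-0.47, 0.528, -0.527, 0.471]
force: [-0.2, 6.1, -9.5]
opening: 0.212
```

>>> arm_command:
  increments:
    - [-0.004, -0.0003, 0, 0, -1]
    - [-0.0085, -0.0007, 0, 0, -1]
    - [-0.013, -0.0011, 0, 0, -1]
    - [-0.017, -0.0015, 0, 0, -1]
    - [-0.017, -0.0015, 0, 0, -1]

```text
time: 22.75
position: [506.5, 36.9, 263.0]
tool_rot: [0.472, -0.527, 0.528, -0.47]
force: [-0.8, -5.6, -9.0]
opening: 0.212
```

>>> arm_command:
  increments:
    - [0.004, -0.0003, 0, 0, -1]
    - [0.0085, -0.0007, 0, 0, -1]
    - [0.013, -0.0011, 0, 0, -1]
    - [0.017, -0.0015, 0, 0, -1]
    - [0.017, -0.0015, 0, 0, -1]

```text
time: 23.17
position: [504.6, 20.2, 264.6]
tool_rot: [-0.47, 0.528, -0.527, 0.471]
force: [-0.3, 6.7, -9.2]
opening: 0.215
```

>>> arm_command:
  increments:
    - [-0.004, -0.0003, 0, 0, -1]
    - [-0.0085, -0.0007, 0, 0, -1]
    - [-0.013, -0.0011, 0, 0, -1]
    - [-0.017, -0.0015, 0, 0, -1]
    - [-0.017, -0.0015, 0, 0, -1]

```text
time: 23.58
position: [506.6, 37.0, 266.1]
tool_rot: [0.471, -0.527, 0.528, -0.47]
force: [-2.5, -5.3, -9.3]
opening: 0.212
```

```bash
python3 - <<'E'
from h import *
s=r.read_state(); print(s["position"],s["force"],s["torque"],s["opening"]*93)
im=r.capture("wrist"); cv2.imwrite("pics/w22.png",cv2.resize(im[100:300,150:360],None,fx=3,fy=3,interpolation=cv2.INTER_CUBIC))
E
python3 flow.py w19 w22
```

```text
[506.57012632  37.03713059 266.08916261] [-2.53966689 -5.33237015 -9.32186594] [-1.37704581  0.47805458  0.04524817] 19.753684180574812
box drow(px)=-1.39 score 0.948
wallL drow(px)=-2.03 score 0.971
wallR drow(px)=-1.94 score 0.973
cheekL drow(px)=-3.09 score 0.982
cheekR drow(px)=-3.04 score 0.968
foot drow(px)=-1.80 score 0.961
hbase drow(px)=-1.56 score 0.934
dietop drow(px)=-3.73 score 0.943
```

View pics/w22.png

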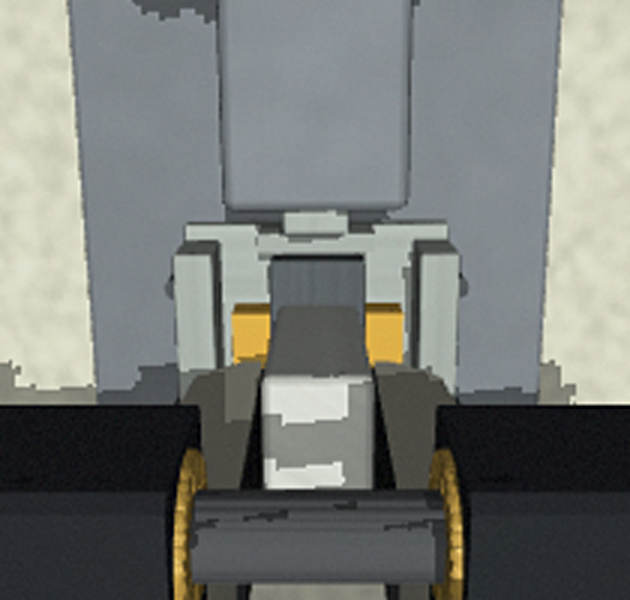

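The die is up about 4.8 mm and has slipped about 5 mm in the grip, with the holder down. Continuing with a slightly wider swing.

>>> arm_command:
  increments:
    - [0.0045, -0.0003, 0, 0, -1]
    - [0.009, -0.0007, 0, 0, -1]
    - [0.0135, -0.0011, 0, 0, -1]
    - [0.018, -0.0015, 0, 0, -1]
    - [0.018, -0.0015, 0, 0, -1]

```text
time: 24.05
position: [504.5, 19.1, 267.7]
tool_rot: [-0.47, 0.528, -0.527, 0.471]
force: [-0.3, 7.0, -10.3]
opening: 0.215
```

>>> arm_command:
  increments:
    - [-0.0045, -0.0003, 0, 0, -1]
    - [-0.009, -0.0007, 0, 0, -1]
    - [-0.0135, -0.0011, 0, 0, -1]
    - [-0.018, -0.0015, 0, 0, -1]
    - [-0.018, -0.0015, 0, 0, -1]

```text
time: 24.47
position: [506.6, 37.1, 269.2]
tool_rot: [0.471, -0.527, 0.528, -0.47]
force: [-3.1, -4.7, -8.5]
opening: 0.214
```

>>> arm_command:
  increments:
    - [0.0045, -0.0003, 0, 0, -1]
    - [0.009, -0.0007, 0, 0, -1]
    - [0.0135, -0.0011, 0, 0, -1]
    - [0.018, -0.0015, 0, 0, -1]
    - [0.018, -0.0015, 0, 0, -1]

```text
time: 24.88
position: [504.6, 19.1, 270.8]
tool_rot: [-0.47, 0.528, -0.527, 0.471]
force: [-0.8, 6.3, -9.4]
opening: 0.214
```

>>> arm_command:
  increments:
    - [-0.0045, -0.0003, 0, 0, -1]
    - [-0.009, -0.0007, 0, 0, -1]
    - [-0.0135, -0.0011, 0, 0, -1]
    - [-0.018, -0.0015, 0, 0, -1]
    - [-0.018, -0.0015, 0, 0, -1]

```text
time: 25.3
position: [506.7, 37.2, 272.3]
tool_rot: [0.471, -0.527, 0.528, -0.47]
force: [-1.2, -4.2, -8.8]
opening: 0.212
```

```bash
python3 - <<'E'
from h import *
s=r.read_state(); print(s["position"],s["force"],s["torque"],s["opening"]*93)
im=r.capture("wrist"); cv2.imwrite("pics/w23.png",cv2.resize(im[100:300,150:360],None,fx=3,fy=3,interpolation=cv2.INTER_CUBIC))
E
python3 flow.py w19 w23;python3 flow.py w22 w23
```

```text
[506.66485984  37.20091391 272.30298864] [-1.20956556 -4.20898359 -8.76838703] [-1.1840393   0.59375593  0.05918604] 19.726921538383756
box drow(px)=-2.42 score 0.908
wallL drow(px)=-3.08 score 0.955
wallR drow(px)=-3.38 score 0.951
cheekL drow(px)=-4.76 score 0.953
cheekR drow(px)=-4.69 score 0.930
foot drow(px)=-2.68 score 0.931
hbase drow(px)=-2.45 score 0.819
dietop drow(px)=-6.10 score 0.921
box drow(px)=-1.02 score 0.982
wallL drow(px)=-1.07 score 0.988
wallR drow(px)=-1.42 score 0.980
cheekL drow(px)=-1.72 score 0.982
cheekR drow(px)=-1.70 score 0.972
foot drow(px)=-0.88 score 0.955
hbase drow(px)=-1.01 score 0.798
dietop drow(px)=-2.31 score 0.940
```

View pics/w23.png

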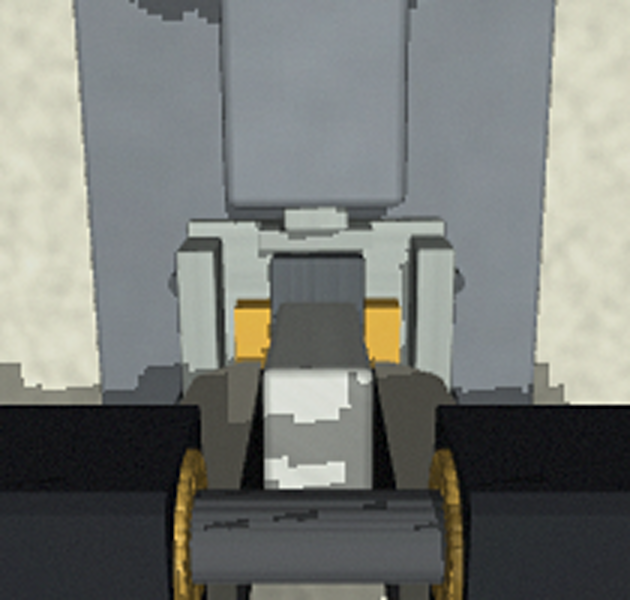

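The die is up about 7.7 mm and slip is about 8 mm. While the cheeks still hold it, I'll centre it, then regrip deeper so the finish is secure.

>>> arm_command:
  increments:
    - [0.004, -0.0004, 0, 0, -1]
    - [0.008, -0.0007, 0, 0, -1]
    - [0.008, -0.0007, 0, 0, -1]
    - [0.008, 0, 0, 0, -1]
    - [0.008, 0, 0, 0, -1]

```text
time: 25.77
position: [505.9, 29.2, 273.2]
tool_rot: [-0.47, 0.528, -0.528, 0.471]
force: [-2.1, 4.3, -1.5]
opening: 0.213
```

>>> arm_command:
  increments:
    - [0, 0, 0, 0, -0.3]
    - [0, 0, 0, 0, -0.3]
    - [0, 0.005, 0, 0, -0.3]
    - [0, 0.012, 0, 0, -0.3]
    - [0, 0.015, 0, 0, -0.3]

```text
time: 26.18
position: [505.7, 29.0, 256.3]
tool_rot: [-0.471, 0.528, -0.528, 0.47]
force: [0.1, 0.0, 0.7]
opening: 0.346
```

```bash
python3 - <<'E'
from h import *
s=r.read_state(); print(s["position"],s["force"],s["torque"],s["opening"]*93)
im=r.capture("wrist"); cv2.imwrite("pics/w24.png",cv2.resize(im[100:300,150:360],None,fx=3,fy=3,interpolation=cv2.INTER_CUBIC))
im=r.capture("side"); cv2.imwrite("pics/s24.png",cv2.resize(im[150:260,150:260],None,fx=5,fy=5,interpolation=cv2.INTER_CUBIC))
E
```

```text
[505.66058428  29.00933998 256.2802623 ] [0.11609319 0.00881467 0.73265598] [-0.02661917 -0.00437533 -0.00254197] 32.222134852015365
```

View pics/w24.png

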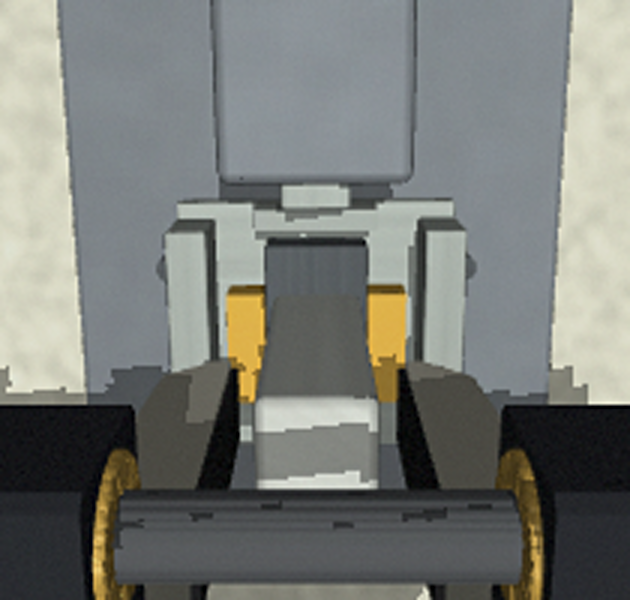

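View pics/s24.png

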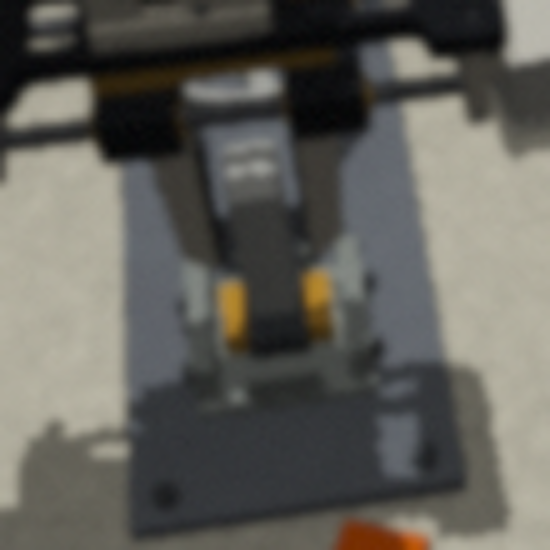

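The die has stayed up in the cheeks, upright and about 7 mm higher than the earlier picture from the same tool height. Regrip and swing on.

>>> arm_command:
  increments:
    - [0, 0, 0, 0, -0.45]
    - [0, 0, 0, 0, -0.55]
    - [0, 0, 0, 0, -1]
    - [0, 0, 0, 0, -1]
    - [0, 0, 0, 0, -1]

```text
time: 26.7
position: [505.7, 29.1, 257.5]
tool_rot: [-0.471, 0.528, -0.528, 0.471]
force: [-1.4, 0.1, 1.7]
opening: 0.22
```

>>> arm_command:
  increments:
    - [-0.002, 0, 0, 0, -1]
    - [-0.0045, 0, 0, 0, -1]
    - [-0.007, -0.0003, 0, 0, -1]
    - [-0.009, -0.0006, 0, 0, -1]
    - [-0.009, -0.0006, 0, 0, -1]

```text
time: 27.12
position: [506.6, 37.6, 257.3]
tool_rot: [0.472, -0.527, 0.528, -0.47]
force: [-1.7, -8.8, -4.3]
opening: 0.212
```

>>> arm_command:
  increments:
    - [0.0045, -0.0003, 0, 0, -1]
    - [0.009, -0.0007, 0, 0, -1]
    - [0.0135, -0.0011, 0, 0, -1]
    - [0.018, -0.0015, 0, 0, -1]
    - [0.018, -0.0015, 0, 0, -1]

```text
time: 27.53
position: [504.5, 20.2, 258.7]
tool_rot: [-0.47, 0.529, -0.527, 0.471]
force: [1.9, 7.4, -8.7]
opening: 0.213
```

>>> arm_command:
  increments:
    - [-0.0045, -0.0003, 0, 0, -1]
    - [-0.009, -0.0007, 0, 0, -1]
    - [-0.0135, -0.0011, 0, 0, -1]
    - [-0.018, -0.0015, 0, 0, -1]
    - [-0.018, -0.0015, 0, 0, -1]

```text
time: 27.95
position: [506.6, 37.9, 260.1]
tool_rot: [0.472, -0.528, 0.528, -0.47]
force: [-1.1, -6.7, -8.5]
opening: 0.212
```

```bash
python3 - <<'E'
from h import *
s=r.read_state(); print(s["position"],s["force"],s["torque"],s["opening"]*93)
im=r.capture("wrist"); cv2.imwrite("pics/w25.png",cv2.resize(im[100:300,150:360],None,fx=3,fy=3,interpolation=cv2.INTER_CUBIC))
E
python3 flow.py w21 w25
```

```text
[506.58578811  37.94089659 260.06029292] [-1.09530613 -6.67214967 -8.51597008] [-1.44779386  0.25798681  0.04185201] 19.73461583978761
box drow(px)=1.27 score 0.969
wallL drow(px)=1.20 score 0.983
wallR drow(px)=1.31 score 0.985
cheekL drow(px)=1.28 score 0.985
cheekR drow(px)=1.29 score 0.967
foot drow(px)=1.96 score 0.923
hbase drow(px)=2.95 score 0.829
dietop drow(px)=3.92 score 0.969
```

View pics/w25.png

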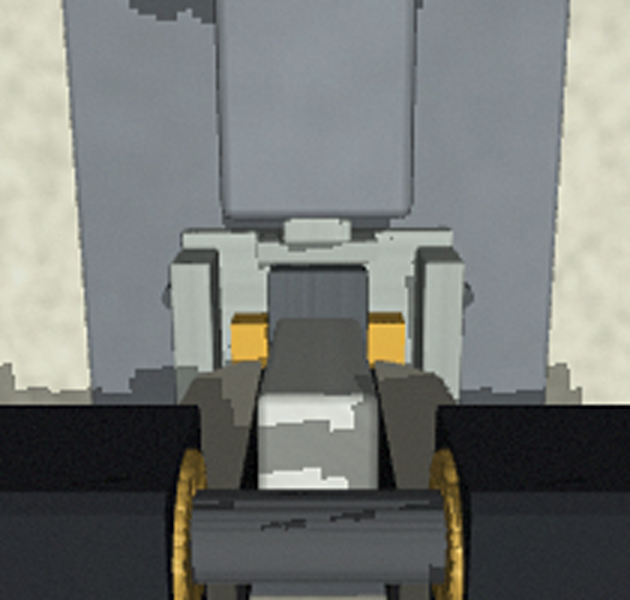

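The holder still moves with the fixed box (+1.2 to 1.3 px all round), so it is down. Six more swings.

>>> arm_command:
  increments:
    - [0.0045, -0.0003, 0, 0, -1]
    - [0.009, -0.0007, 0, 0, -1]
    - [0.0135, -0.0011, 0, 0, -1]
    - [0.018, -0.0015, 0, 0, -1]
    - [0.018, -0.0015, 0, 0, -1]

```text
time: 28.42
position: [504.5, 20.2, 261.8]
tool_rot: [-0.47, 0.529, -0.527, 0.471]
force: [0.5, 5.8, -9.2]
opening: 0.211
```

>>> arm_command:
  increments:
    - [-0.0045, -0.0003, 0, 0, -1]
    - [-0.009, -0.0007, 0, 0, -1]
    - [-0.0135, -0.0011, 0, 0, -1]
    - [-0.018, -0.0015, 0, 0, -1]
    - [-0.018, -0.0015, 0, 0, -1]

```text
time: 28.83
position: [506.7, 38.1, 263.5]
tool_rot: [0.471, -0.528, 0.528, -0.47]
force: [-2.0, -4.9, -6.1]
opening: 0.214
```

>>> arm_command:
  increments:
    - [0.0045, -0.0003, 0, 0, -1]
    - [0.009, -0.0007, 0, 0, -1]
    - [0.0135, -0.0011, 0, 0, -1]
    - [0.018, -0.0015, 0, 0, -1]
    - [0.018, -0.0015, 0, 0, -1]

```text
time: 29.25
position: [504.8, 19.4, 265.9]
tool_rot: [0.47, -0.528, 0.528, -0.471]
force: [-1.1, 0.0, -3.2]
opening: 0.215
```

>>> arm_command:
  increments:
    - [-0.0045, -0.0003, 0, 0, -1]
    - [-0.009, -0.0007, 0, 0, -1]
    - [-0.0135, -0.0011, 0, 0, -1]
    - [-0.018, -0.0015, 0, 0, -1]
    - [-0.018, -0.0015, 0, 0, -1]

```text
time: 29.67
position: [506.9, 38.8, 267.1]
tool_rot: [0.471, -0.527, 0.528, -0.471]
force: [-0.4, -0.4, -3.4]
opening: 0.217
```

```bash
python3 - <<'E'
from h import *
s=r.read_state(); print(s["position"],s["force"],s["torque"],s["opening"]*93)
im=r.capture("wrist"); cv2.imwrite("pics/w26.png",cv2.resize(im[100:300,150:360],None,fx=3,fy=3,interpolation=cv2.INTER_CUBIC))
E
python3 flow.py w25 w26
```

```text
[506.89540699  38.7612245  267.12460964] [-0.43312508 -0.39676067 -3.40771788] [-0.17517488  0.07390927 -0.00818632] 20.138255461327343
box drow(px)=-0.01 score 0.969
wallL drow(px)=-0.32 score 0.978
wallR drow(px)=-0.32 score 0.973
cheekL drow(px)=-1.11 score 0.983
cheekR drow(px)=-1.08 score 0.834
foot drow(px)=-7.64 score 0.642
hbase drow(px)=-7.96 score 0.806
dietop drow(px)=-2.07 score 0.976
```

View pics/w26.png

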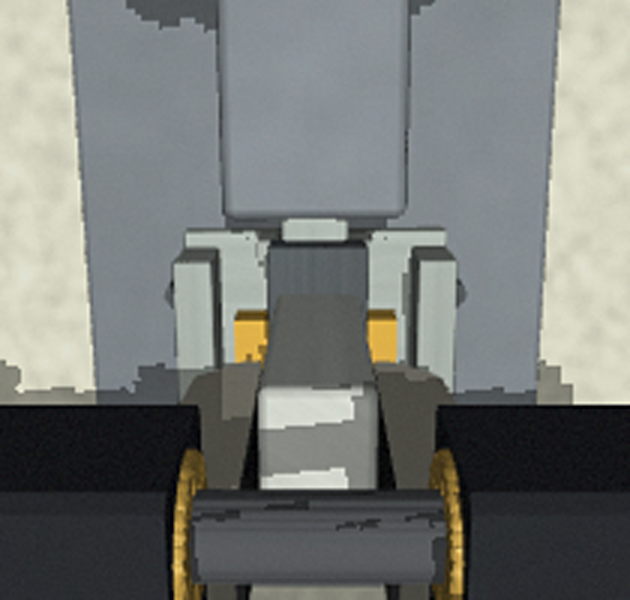

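The vertical force is now −3.4 N, exactly the die's weight, with no lateral force, so the die is free. Ease back to the centre and up a little.

>>> arm_command:
  increments:
    - [0.001, -0.002, 0, 0, -1]
    - [0.003, -0.004, 0, 0, -1]
    - [0.006, -0.006, 0, 0, -1]
    - [0.009, -0.008, 0, 0, -1]
    - [0.009, -0.008, 0, 0, -1]

```text
time: 30.13
position: [505.8, 28.4, 275.5]
tool_rot: [0.47, -0.528, 0.528, -0.471]
force: [-0.2, 0.1, -2.7]
opening: 0.207
```

```bash
python3 - <<'E'
from h import *
s=r.read_state(); print(s["position"],s["force"],s["torque"],s["opening"]*93)
np.savez("w27.npz",position=s["position"],tool_rot=s["tool_rot"])
im=r.capture("wrist"); cv2.imwrite("pics/w27raw.png",im);cv2.imwrite("pics/w27.png",cv2.resize(im[150:280,200:320],None,fx=4.6,fy=4.6,interpolation=cv2.INTER_CUBIC))
im=r.capture("side"); cv2.imwrite("pics/s27.png",cv2.resize(im[150:260,150:260],None,fx=5,fy=5,interpolation=cv2.INTER_CUBIC))
im=r.capture("top"); cv2.imwrite("pics/t27.png",cv2.resize(im[190:310,120:330],None,fx=3.5,fy=3.5,interpolation=cv2.INTER_CUBIC))
E
```

```text
[505.81535397  28.43724894 275.53303089] [-0.16993581  0.11601783 -2.68464476] [-0.08639026  0.06006657 -0.05510043] 19.246509117854146
```

View pics/w27.png

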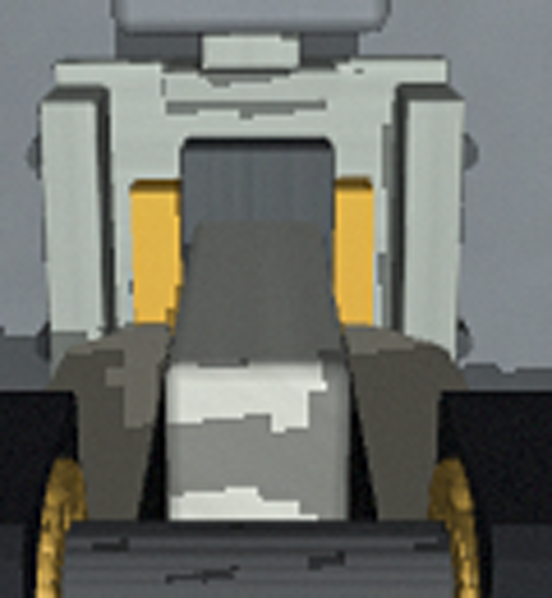

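View pics/s27.png

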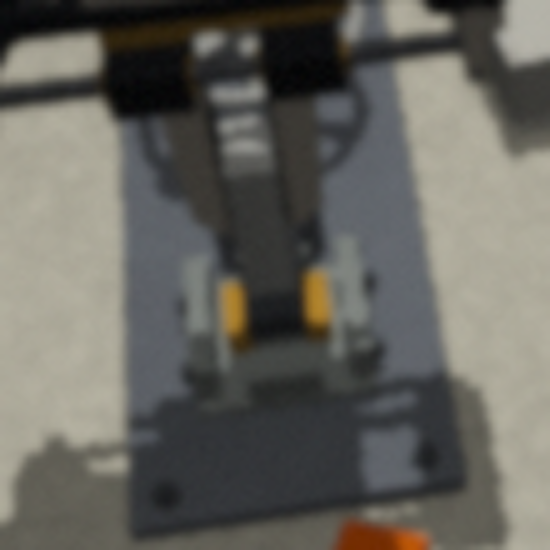

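View pics/t27.png

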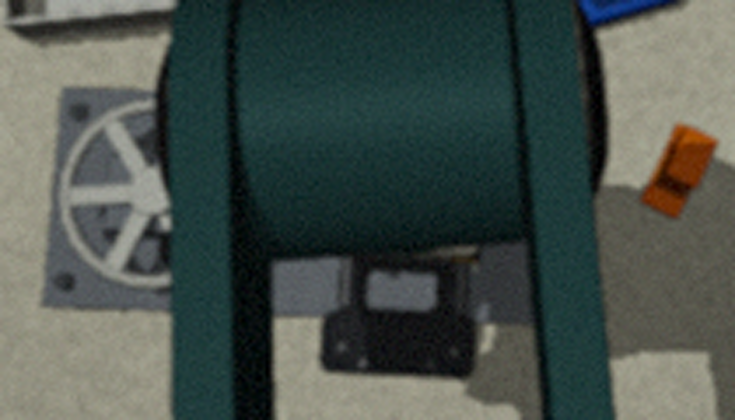

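```bash
python3 - <<'E'
from h import *
H=r.get_calibration("wrist");he=np.linalg.inv(H["hand_eye"])
def P(u,v,t,zx):
    # u: die tool-x offset of bar centre at z=0; v: die bottom height below TCP ; t tilt(top to +y)
    pts=[]
    for y,z,x in [(15,80,10),(15,12,10),(26,12,12)]:
        Y=y*np.cos(t)+z*np.sin(t); Z=-y*np.sin(t)+z*np.cos(t)
        for sx in(-1,1): pts.append((u-Y, v-Z, zx+sx*x))
    p=np.array(pts); c=p@he[:3,:3].T+he[:3,3]
    return np.c_[c[:,0]/c[:,2]*H["fx"]+H["cx"],c[:,1]/c[:,2]*H["fy"]+H["cy"]]
def go(n,rows,cols,T=None):
    o=np.array([[c,rw] for rw,cc in zip(rows,cols) for c in cc])
    f=lambda q:(P(*q)-o).ravel() if T is None else (P(q[0],q[1],T,q[2])-o).ravel()
    x0=[0,240,0,0] if T is None else [0,240,0]
    q=least_squares(f,x0); print(n,q.x.round(3),q.fun.round(1).tolist())
a=lambda v,s,o:(np.array(v)+.5)/s-.5+o
go("w18 seated",a([382,288,236],3,100),[a(c,3,150) for c in [(262,374),(274,362),(267,364)]])
go("w24 upright?",a([396,296,240],3,100),[a(c,3,150) for c in [(257,378),(273,365),(265,368)]])
go("w27",a([362,222,140],4.6,150),[a(c,4.6,200) for c in [(165,350),(193,335),(182,333)]])
E
```

```text
w18 seated [-1.16200e+00  2.36283e+02 -1.00000e-03 -1.14900e+00] [-1.3, -0.0, 0.7, -0.0, 0.9, -1.3, -1.3, -1.3, 0.3, 1.3, 1.0, 1.3]
w24 upright? [-2.02600e+00  2.25188e+02  1.00000e-02 -1.06800e+00] [-1.1, -0.0, 1.2, -0.0, 0.6, -1.6, -1.5, -1.6, 0.2, 1.6, 0.6, 1.6]
w27 [-1.21900e+00  2.27513e+02  2.90000e-02 -8.09000e-01] [-0.4, -0.0, 1.3, -0.0, 0.3, -1.3, -2.4, -1.2, -0.4, 1.2, 1.1, 1.3]
```

>>> arm_command:
  increments:
    - [0, 0, 0, 0, -1]
    - [0, 0, 0, 0, -1]
    - [0, 0, 0, 0, -1]
    - [0, 0, 0, 0, -1]
    - [0, 0, 0, 0, -1]

```text
time: 30.7
position: [505.8, 29.1, 274.9]
tool_rot: [-0.471, 0.528, -0.528, 0.471]
force: [1.1, 0.2, -3.2]
opening: 0.215
```

```bash
python3 - <<'E'
from h import *
s=r.read_state(); print(s["time"],s["position"],s["force"],s["torque"],s["opening"]*93,abs(s["dq"]).max())
im=r.capture("wrist"); a=cv2.imread("pics/w27raw.png"); print("diff",cv2.absdiff(im,a)[150:280,200:320].mean())
c=np.clip(im[170:240,225:290]*1.6,0,255).astype(np.uint8)
cv2.imwrite("pics/w28.png",cv2.resize(c,None,fx=8,fy=8,interpolation=cv2.INTER_NEAREST))
im=r.capture("side"); c=np.clip(im[175:250,175:240]*1.7,0,255).astype(np.uint8); cv2.imwrite("pics/s28.png",cv2.resize(c,None,fx=8,fy=8,interpolation=cv2.INTER_CUBIC))
sc=r.get_calibration("side");P0=[512.5,97.5,-.109]
for b in(22,36,40,44,50,56):
    q=proj(sc,bw(P0,[(-12,-96,b),(12,-96,b),(-12,-96,b+12),(12,-96,b+12)])); print(b,((q-[175,175])*8).round().tolist())
E
```

```text
30.7 [505.78617642  29.10244704 274.91463151] [ 1.1000115   0.24878825 -3.1551117 ] [-0.10411799  0.06014359  0.01424952] 19.999117681157045 0.0019436887805281723
diff 6.393183760683761
22 [[209.0, 407.0], [305.0, 393.0], [202.0, 377.0], [300.0, 363.0]]
36 [[201.0, 372.0], [299.0, 358.0], [194.0, 342.0], [294.0, 328.0]]
40 [[199.0, 362.0], [297.0, 348.0], [192.0, 331.0], [292.0, 317.0]]
44 [[197.0, 352.0], [296.0, 338.0], [190.0, 321.0], [290.0, 307.0]]
50 [[193.0, 337.0], [293.0, 322.0], [186.0, 305.0], [287.0, 291.0]]
56 [[190.0, 321.0], [290.0, 307.0], [183.0, 289.0], [284.0, 275.0]]
```

View pics/s28.png

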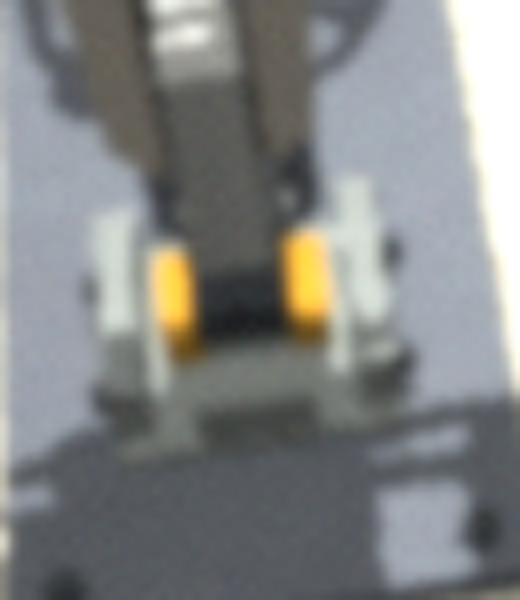

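View pics/w28.png

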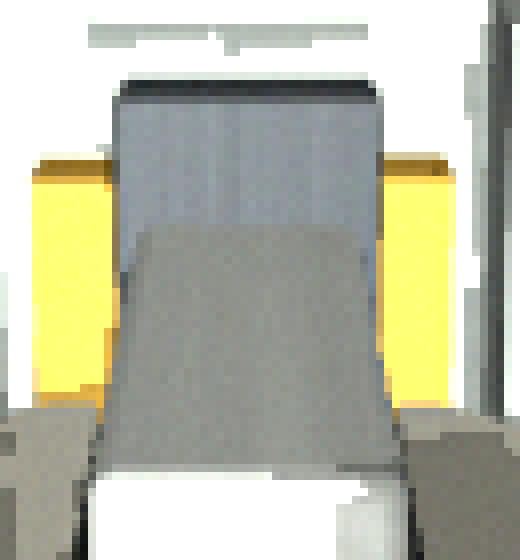

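```bash
python3 - <<'E'
from h import *
w=cv2.imread("pics/w18.png")[200:400,250:380];cv2.imwrite("pics/w18z.png",cv2.resize(np.clip(w*1.6,0,255).astype(np.uint8),None,fx=3,fy=3))
H=r.get_calibration("wrist");he=np.linalg.inv(H["hand_eye"])
def P(u,v,t):
    p=np.array([(u-(y*np.cos(t)+z*np.sin(t)),v-(-y*np.sin(t)+z*np.cos(t)),s) for y,z,s in [(15,80,10),(15,12,10),(26,12,12),(26,0,12)] for s in(-s,s)])
    c=p@he[:3,:3].T+he[:3,3];u=c[:,0]/c[:,2]*H["fx"];rw=c[:,1]/c[:,2]*H["fy"]+H["cy"]
    return np.r_[rw[::2],(u[1::2]-u[::2])[[0,2]]]
def go(n,rows,wid):
    q=least_squares(lambda q:P(*q)-np.r_[rows,wid],[0,240,0]);print(n,q.x.round(3),q.fun.round(2))
go("w28",[229,198.2,182.9,180.0],[40.2,33.4])
E
```

```text
w28 [1.04500e+00 2.32625e+02 2.80000e-02] [ 0.02 -0.31  0.09  0.2   0.08 -0.03]
```

View pics/w18z.png

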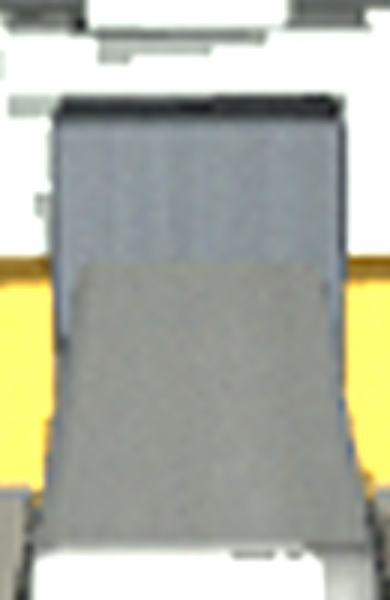

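```bash
python3 - <<'E'
from h import *
H=r.get_calibration("wrist");he=np.linalg.inv(H["hand_eye"])
def P(u,v,t):
    p=np.array([(u-(y*np.cos(t)+z*np.sin(t)),v-(-y*np.sin(t)+z*np.cos(t)),s) for y,z,s in [(15,80,10),(15,12,10),(26,12,12),(26,0,12)] for s in(-s,s)])
    c=p@he[:3,:3].T+he[:3,3];u=c[:,0]/c[:,2]*H["fx"];rw=c[:,1]/c[:,2]*H["fy"]+H["cy"]
    return np.r_[rw[::2],(u[1::2]-u[::2])[[0,2]]]
def go(n,rows,wid):
    q=least_squares(lambda q:P(*q)-np.r_[rows,wid],[0,240,0]);print(n,q.x.round(3),q.fun.round(2))
go("w28",[229,198.2,182.9,180.0],[40.2,33.4])
go("w18",[227.6,195.8,180,177.6],[37.5,32.2])
E
```

```text
w28 [1.04500e+00 2.32625e+02 2.80000e-02] [ 0.02 -0.31  0.09  0.2   0.08 -0.03]
w18 [ 7.04000e-01  2.42216e+02 -1.00000e-02] [-0.   -0.81  0.77  0.04  0.3  -0.13]
```

```bash
python3 - <<'E'
from h import *
s=r.read_state(); print(s["time"],s["force"],abs(s["dq"]).max()); print(r.hand_in())
E
```

```text
30.8 [-0.95950136  0.74172841 -3.17999606] 0.0014252182065413242
the job is handed in; nothing more can be done
None
```

I cranked the wheel one full turn anticlockwise to its stop, worked the die out by rocking it, and handed in at 30.8 s with the die still held above the holder.

- **Wheel:** it stopped against a reaction of about 25 N, and I left it there.
- **First grip failed:** I tried the suggested grip across the 30 mm (y), at two depths. The pads slid up the handle and the die did not rise, so I regripped across the 20 mm (x), where it could pivot.
- **Rocking:** I swung it left and right at roughly 0.12 rad, raising the tool 1.2 to 1.5 mm per swing. I regripped once partway, lower on the handle. The upward pull read at most about 10 N at the end of each swing, below the holder's 18 N weight.

Last checks:
- **Holder:** while the die was being worked out, it stayed in line with the fixed lock box in the wrist pictures, so it remained on its dowels.
- **Die is free:** the wrist carries only about 3.2 N, the die's weight, with almost no sideways force, and the arm is still.
- **Clearance:** the die's underside is about 8 to 14 mm above the holder. The wrist and side cameras disagree by a few millimetres.
- **Upright:** the die leans about 0.03 to 0.04 rad (2 degrees) to the left in the grip. I left that uncorrected.
- **Tub, dispenser and glue:** I never moved near them, but I did not re-measure their positions at the end.

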